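# Scan rock cores under the stereo microscope

### The job

Scan all the rock cores on the bench: pull the microscope's carriage out, lay each core down in a V-groove of the carriage, push the carriage fully home under the microscope head, and press the scan button all the way down while the cores are in there. Then draw the carriage fully out again and lay every core down in a groove of the storage rack, without shoving the dish, the jar or the hand lens about.

Things in the scene. Friction and masses are not known exactly. Their poses are not given: they have to be found in the camera images.
- core0_center (a point): A rock drill core, grey stone cylinder 28 mm in diameter with a square black 34 x 34 mm, 13 mm thick cap on each end; 116 mm long over all, 90 mm of bare stone between the caps; 0.15 to 0.25 kg. The point is its centre, 17 mm above the bench as it lies on its caps at the start; its x axis runs along the core. Two or three cores are present.
- core1_center (a point): A rock drill core, grey stone cylinder 28 mm in diameter with a square black 34 x 34 mm, 13 mm thick cap on each end; 116 mm long over all, 90 mm of bare stone between the caps; 0.15 to 0.25 kg. The point is its centre, 17 mm above the bench as it lies on its caps at the start; its x axis runs along the core. Two or three cores are present.
- core2_center (a point): A rock drill core, grey stone cylinder 28 mm in diameter with a square black 34 x 34 mm, 13 mm thick cap on each end; 116 mm long over all, 90 mm of bare stone between the caps; 0.15 to 0.25 kg. The point is its centre, 17 mm above the bench as it lies on its caps at the start; its x axis runs along the core. Two or three cores are present.
- cradle0 (a point): Seat of V-groove 0 of three on the carriage, 60 mm apart along its travel, 0 nearest the handle: where a seated core's centre lies, 20 mm above the bottom of the V, 58 mm above the bench. x axis along the groove. Two 90 degree V plates 10 mm thick, 68 mm apart, 34 mm wide at the top, carry the bare stone; the caps hang outside (6 mm play); fingers fit between the plates.
- slot0 (a point): Seat of V-groove 0 of three on the wooden storage rack (V plates and spacing as on the carriage): where a seated core's centre lies, 20 mm above the bottom of the V, 40 mm above the bench. x axis along the groove. The rack stands loose on the bench, 90 x 190 mm, 0.95 kg, and may get shifted.
- cradle1 (a point): Seat of V-groove 1 of three on the carriage, 60 mm apart along its travel, 0 nearest the handle: where a seated core's centre lies, 20 mm above the bottom of the V, 58 mm above the bench. x axis along the groove. Two 90 degree V plates 10 mm thick, 68 mm apart, 34 mm wide at the top, carry the bare stone; the caps hang outside (6 mm play); fingers fit between the plates.
- slot1 (a point): Seat of V-groove 1 of three on the wooden storage rack (V plates and spacing as on the carriage): where a seated core's centre lies, 20 mm above the bottom of the V, 40 mm above the bench. x axis along the groove. The rack stands loose on the bench, 90 x 190 mm, 0.95 kg, and may get shifted.
- cradle2 (a point): Seat of V-groove 2 of three on the carriage, 60 mm apart along its travel, 0 nearest the handle: where a seated core's centre lies, 20 mm above the bottom of the V, 58 mm above the bench. x axis along the groove. Two 90 degree V plates 10 mm thick, 68 mm apart, 34 mm wide at the top, carry the bare stone; the caps hang outside (6 mm play); fingers fit between the plates.
- slot2 (a point): Seat of V-groove 2 of three on the wooden storage rack (V plates and spacing as on the carriage): where a seated core's centre lies, 20 mm above the bottom of the V, 40 mm above the bench. x axis along the groove. The rack stands loose on the bench, 90 x 190 mm, 0.95 kg, and may get shifted.
- carriage (a joint): Carriage slide, m: 0 = fully out (end stop), 0.225 = home under the microscope head (end stop); grows along the y axis of point handle; starts part way in; stays where left, 1.5 N friction. The head overhangs the bed, underside 125 mm above the bench at the lens ring, 175 mm elsewhere. With the carriage out the nearest cradle is 95 mm clear of the head.
- handle (a point): Upright black grip on the end of the carriage away from the microscope, 30 mm (along its x) by 14 mm (along its y, the direction of travel). The point is on its axis at 90 mm above the bench, 15 mm below the grip's top; it moves with the carriage and stays at least 80 mm clear of the head.
- scan (a joint): Travel of the scan button, m: 0 = up, 0.006 = fully down, which takes 4 N; it springs back.
- scan_top (a point): Centre of the top of the scan button (28 mm in diameter), on a small grey fixed console in front of the robot; it is pressed straight down.
- dish: Bystander: closed glass dish, 90 mm across, 13 mm high; origin at the middle of its underside.
- jar: Bystander: amber jar, 60 mm across, 75 mm high; origin under its middle.
- lens: Bystander: black hand lens lying flat, 9 mm thick, disc 64 mm across with its handle reaching 119 mm along its x; origin under the middle of the disc.

How it is judged (in metres and radians):
On the way, in this order (a step that is already met when the one before it is completed fails the run):
1. every core lies in a cradle of the carriage (((distance between core0_center and cradle0 below 0.013 m and z of core0_center in the frame of cradle0 below 0.005 m and angle between the x axis of core0_center and the x axis of cradle0, either way round below 0.07 rad) or (distance between core0_center and cradle1 below 0.013 m and z of core0_center in the frame of cradle1 below 0.005 m and angle between the x axis of core0_center and the x axis of cradle1, either way round below 0.07 rad) or (distance between core0_center and cradle2 below 0.013 m and z of core0_center in the frame of cradle2 below 0.005 m and angle between the x axis of core0_center and the x axis of cradle2, either way round below 0.07 rad)) and ((distance between core1_center and cradle0 below 0.013 m and z of core1_center in the frame of cradle0 below 0.005 m and angle between the x axis of core1_center and the x axis of cradle0, either way round below 0.07 rad) or (distance between core1_center and cradle1 below 0.013 m and z of core1_center in the frame of cradle1 below 0.005 m and angle between the x axis of core1_center and the x axis of cradle1, either way round below 0.07 rad) or (distance between core1_center and cradle2 below 0.013 m and z of core1_center in the frame of cradle2 below 0.005 m and angle between the x axis of core1_center and the x axis of cradle2, either way round below 0.07 rad)) and ((distance between core2_center and cradle0 below 0.013 m and z of core2_center in the frame of cradle0 below 0.005 m and angle between the x axis of core2_center and the x axis of cradle0, either way round below 0.07 rad) or (distance between core2_center and cradle1 below 0.013 m and z of core2_center in the frame of cradle1 below 0.005 m and angle between the x axis of core2_center and the x axis of cradle1, either way round below 0.07 rad) or (distance between core2_center and cradle2 below 0.013 m and z of core2_center in the frame of cradle2 below 0.005 m and angle between the x axis of core2_center and the x axis of cradle2, either way round below 0.07 rad))), for 0.2 s.
2. the carriage is fully home under the microscope with every core in its cradle (all of step 1 and value of joint carriage above 0.21 m), for 0.2 s.
3. the scan button is pressed fully down while the carriage is home with the cores in it (all of step 2 and value of joint scan above 0.0045 m).
At the end, for the whole second after the job is handed in: Every core lies at rest in a groove of the storage rack (centre within 13 mm of the groove's seat point and less than 5 mm above it, axis within 4 degrees), and the carriage is drawn out to within 15 mm of its outer stop (((distance between core0_center and slot0 below 0.013 m and z of core0_center in the frame of slot0 below 0.005 m and angle between the x axis of core0_center and the x axis of slot0, either way round below 0.07 rad) or (distance between core0_center and slot1 below 0.013 m and z of core0_center in the frame of slot1 below 0.005 m and angle between the x axis of core0_center and the x axis of slot1, either way round below 0.07 rad) or (distance between core0_center and slot2 below 0.013 m and z of core0_center in the frame of slot2 below 0.005 m and angle between the x axis of core0_center and the x axis of slot2, either way round below 0.07 rad)) and ((distance between core1_center and slot0 below 0.013 m and z of core1_center in the frame of slot0 below 0.005 m and angle between the x axis of core1_center and the x axis of slot0, either way round below 0.07 rad) or (distance between core1_center and slot1 below 0.013 m and z of core1_center in the frame of slot1 below 0.005 m and angle between the x axis of core1_center and the x axis of slot1, either way round below 0.07 rad) or (distance between core1_center and slot2 below 0.013 m and z of core1_center in the frame of slot2 below 0.005 m and angle between the x axis of core1_center and the x axis of slot2, either way round below 0.07 rad)) and ((distance between core2_center and slot0 below 0.013 m and z of core2_center in the frame of slot0 below 0.005 m and angle between the x axis of core2_center and the x axis of slot0, either way round below 0.07 rad) or (distance between core2_center and slot1 below 0.013 m and z of core2_center in the frame of slot1 below 0.005 m and angle between the x axis of core2_center and the x axis of slot1, either way round below 0.07 rad) or (distance between core2_center and slot2 below 0.013 m and z of core2_center in the frame of slot2 below 0.005 m and angle between the x axis of core2_center and the x axis of slot2, either way round below 0.07 rad)) and linear speed of each of core0, core1, core2 below 0.02 m/s and value of joint carriage below 0.015 m); the robot touches nothing.
It fails at once if the dish, the jar or the hand lens is shoved by more than 60 mm (distance of any of dish, jar, lens from where it was at the start of the episode above 0.06 m).
Of core0, core1, core2 only 2 to 3 are there at a start; the rules pass over those that are not, and their reading is None.
At some moment in a run one of rack may be knocked a few centimetres aside while the robot is not near it.
Once in a run the grip may slacken for a moment while it holds something.
It also fails if it takes over 210 s, if anything falls off the work surface, if the arm or the gripper's body presses on something with over 40 N, if the wrist force passes 120 N, or if a joint passes its speed limit or range.

### The arm

A 6-joint arm with a two-finger parallel gripper is mounted at the origin on the work surface. World frame = base frame: x ahead of the robot, y to its left, z up, the work surface at z = 0. Lengths are in mm, angles in rad, forces in N, time in s.
With the tool pointing down it reaches from about 275 to 1000 mm from the base axis. Payload 8.4 kg.
Tool frame: the origin (TCP) lies at the very end of the fingers, on their centre line; the grasp point (between the pads) lies 19 mm behind it; z points along the fingers, y is the direction in which the jaws open and shut (so a half turn about z gives the same grasp; the last joint's range is limited). The gripper opens to 85 mm and grips with 20 to 120 N. Pads are 22 mm wide; open, the fingers measure 114 mm over their backs; the gripper's body (76 mm by 85 mm) begins 54 mm behind the grasp point. The pads swing forward as they close: fully open they stand 13 mm farther back than shut.
Start: joints at [1.167, 0.353, 1.633, -0, 1.155, -0.002], TCP at [244.421, 575.227, 231.281] pointing down, gripper open.
Joint ranges: [-2.63, 2.63], [-0.92, 2.1], [0.06, 2.66], [-1.3, 4.44], [0, 2.69], [-3.02, 3.02]. Speed limits (rad/s): [2.22, 2.22, 2.79, 3.14, 3.14, 3.14].

### API

Orientations are given as [roll, pitch, yaw] about the fixed x, y, z axes, in that order (R = Rz(yaw) Ry(pitch) Rx(roll)).
In Python, from rig import readout, grab_frame, calibration, r gives the robot as it stands. The module is installed in compiled form; this text tells all that it offers.
- The arm moves only by the tool play_rows, never from a script. Its argument "rows" is a list of rows, each a list of 3 entries, a list of its own where there are three numbers: the closure in counts, from 0 (fully open) to 255 (shut), then the shift along the tool's x, y, z in cm, then the turn, a rotation vector about the tool's x, y, z in rad. In form: [[gripper, [dx, dy, dz], [rx, ry, rz]], ...]. A call has 1 to 12 rows; each row is the pose to reach, as a shift and turn from the pose commanded when the call began, along the tool's axes at that moment; what a row does not reach only later rows make up. A row lasts 1/12 s, in which the tool goes at most 41.7 mm and 7.16 degrees, less where a joint would pass 70% of its speed; a pose out of reach is approached as far as the arm can. A call with a gripper value outside its range is refused whole. The fingers move at their own pace and stop on an object; "squeeze" is the grip in N (left out, the last holds). Time passes only in rows, so rows that repeat a pose let the fingers close. It gives the time, the measured TCP pose, the force and the opening at its end, in the units of the state.
- readout.sense(): the state, without advancing time (a new reading comes with each control period).
- grab_frame(name): name is "scene" or "top" or "wrist"; returns (picture, depth): 480x640x3 uint8, red, green, blue; 480x640 float32, mm along the optical axis (not along the pixel's ray), 0 where there is no reading.
- calibration(name): a dict with "vfov" (degrees; the focal length in pixels is half the picture's height over the tangent of half this angle, whatever the lens; pixels are square), "cx", "cy" (the principal point, pixels), "cam_to_world" (4x4, takes a point from camera to world coordinates). Camera axes: x right, y down, z forward; pixel columns grow to the right and rows downward; lengths in mm; the calibration is good to about 2 mm. A picture is of the moment at which its call begins: read the wrist's pose just before it. calibration takes no time and is no camera call; for the wrist camera it gives the pose at the moment of the call.
- r.sign_off(): hands the job in, once; it reports no verdict.
The state is a dict: "clock": time; "qpos": joint angles; "qvel": joint speeds; "joint_efforts": joint torques, N m; "eef_pos": TCP position; "tcp_rot": TCP orientation; "contact_force": force on the tool from outside, world axes, zero at the start; "wrist_torque": the same for the moment, N m; "opening": opening from 0.0 (shut) to 1.0 (fully open).
Only numpy, scipy, OpenCV 4.12 (cv2) and the standard library are available. Lean on these libraries where they do the work, as an engineer would, in place of code of your own. Each camera call takes 0.05 s, during which the arm holds its last target.

## Working session

There is one attempt and no reset: what is moved stays moved. The work goes in short steps, Python scripts to look and compute and a tool call to move; the robot and the scene stay as the last step left them, time stands still between calls to the robot, and variables do not carry over. Pictures are saved under pics/ and viewed, and the job is handed in when it is done.

Besides the shell and the picture viewer there is one more tool, called after ">>>" as name(argument=value, ...) on one line, values as JSON. play_rows: Moves the arm, as the interface text tells. Its arguments: {"type":"object","properties":{"rows":{"type":"array"},"squeeze":{"type":"number"}},"required":["rows"]}

```bash
ls; mkdir -p pics; cat > h.py <<'E'
import numpy as np, cv2
from rig import readout, grab_frame, calibration, r
def K(c):
    f=240/np.tan(np.radians(c['vfov'])/2); return f,c['cx'],c['cy']
def shot(name,fn):
    c=calibration(name); p,d=grab_frame(name)
    cv2.imwrite('pics/'+fn+'.png',p[:,:,::-1]); np.savez('pics/'+fn+'.npz',p=p,d=d,T=c['cam_to_world'],k=np.array(K(c)))
    return p,d,c
def cloud(d,k,T):
    f,cx,cy=k; v,u=np.mgrid[0:480,0:640]
    P=np.stack([(u-cx)*d/f,(v-cy)*d/f,d],-1); T=np.array(T); return P@T[:3,:3].T+T[:3,3]
E
python3 - <<'E'
from h import *
s=readout.sense(); print(s)
for n in ['scene','top','wrist']:
    p,d,c=shot(n,n+'0'); print(n,c)
E
```

```text
pics
{'clock': 0.0, 'qpos': array([ 1.16658485e+00,  3.53643497e-01,  1.63414150e+00,  1.97414287e-05,
        1.15517933e+00, -2.42789444e-03]), 'qvel': array([-0.00033472,  0.00012867, -0.00014735, -0.00120204,  0.00193688,
       -0.00029906]), 'joint_efforts': array([ 8.73891058e-04, -6.05267715e+01, -3.42047954e+01,  2.46215104e-04,
        9.58372140e-03,  8.49311341e-07]), 'eef_pos': array([244.23706516, 574.78865269, 230.5614266 ]), 'tcp_rot': array([-3.14022103e+00, -2.13800603e-05,  2.73980107e+00]), 'contact_force': array([-0.47013622,  0.17975112, -0.03248215]), 'wrist_torque': array([-0.02687477,  0.05111083,  0.00217014]), 'opening': 0.9988674598820946}
scene {'vfov': 48.86596343097745, 'cx': 310.13329941191273, 'cy': 234.97248067498433, 'cam_to_world': array([[-3.25168854e-01,  6.90440532e-01, -6.46186574e-01,
         1.21082517e+03],
       [ 9.45654449e-01,  2.36185039e-01, -2.23504565e-01,
         2.10283467e+02],
       [-1.69700912e-03, -6.83745931e-01, -7.29718179e-01,
         9.05658475e+02],
       [ 0.00000000e+00,  0.00000000e+00,  0.00000000e+00,
        
[... 204 characters left out ...]
,
       [-9.99936173e-01, -1.11942365e-02, -1.52939125e-03,
        -6.29047747e+01],
       [ 3.58560207e-03, -1.86050643e-01, -9.82533613e-01,
         1.21931395e+03],
       [ 0.00000000e+00,  0.00000000e+00,  0.00000000e+00,
         1.00000000e+00]])}
wrist {'vfov': 64.7320135636454, 'cx': 317.83913357550443, 'cy': 242.7046145272238, 'cam_to_world': array([[ 3.90825426e-01,  8.77125803e-01,  2.79116127e-01,
         1.72434262e+02],
       [ 9.20464725e-01, -3.72561817e-01, -1.18077865e-01,
         6.04927153e+02],
       [ 4.18869567e-04,  3.03064381e-01, -9.52969992e-01,
         3.73984001e+02],
       [ 0.00000000e+00,  0.00000000e+00,  0.00000000e+00,
         1.00000000e+00]])}
```

View pics/top0.png

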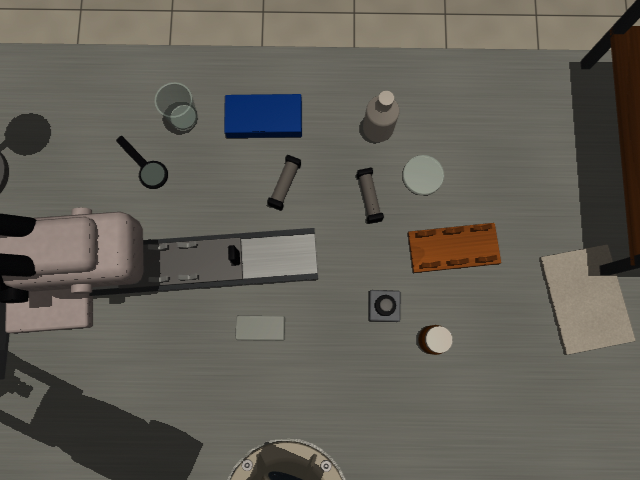

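View pics/scene0.png

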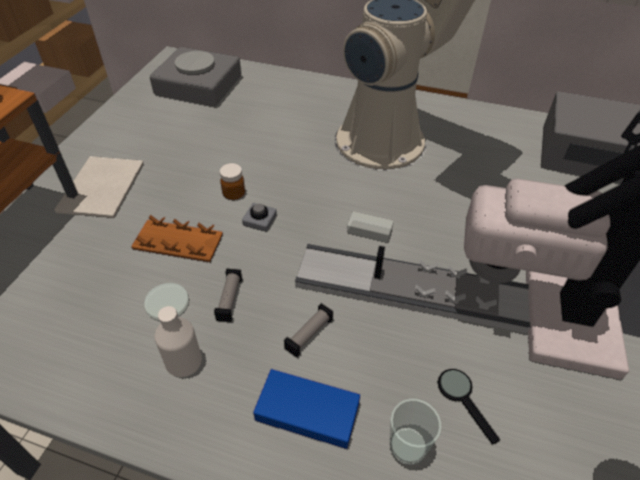

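View pics/wrist0.png

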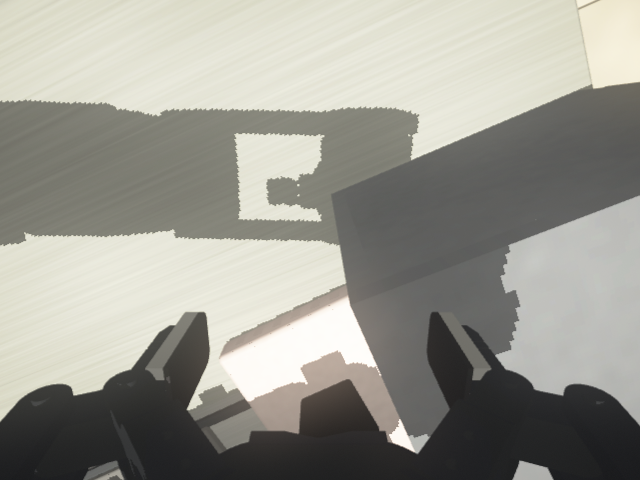

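The top view shows two cores at (284,183) and (370,195), and the handle at (235,255). The rack is at (455,247), the button at (386,305), the jar at (436,340), the dish at (423,175) and the lens at (152,174). I see no third core. Now I'll measure.

```bash
cat >> h.py <<'E'
def load(fn):
    z=np.load('pics/'+fn+'.npz'); return z['p'],z['d'],z['k'],z['T'],cloud(z['d'],z['k'],z['T'])
E
python3 - <<'E'
from h import *
np.set_printoptions(precision=1,suppress=True)
p,d,k,T,P=load('top0')
for n,(u,v) in dict(core0=(284,183),core1=(370,195),handle=(235,255),button=(386,305),console=(373,294),jar=(437,338),dish=(423,175),lens=(152,174),white=(280,255),railU=(280,235),railL=(280,279),gray=(200,262),bench=(340,330),head=(110,240),headedge=(138,250),bottle=(386,99),block=(260,328),rack=(455,247),blue=(262,110)).items(): print(n,P[v,u],p[v,u])
i=cv2.resize(p[140:300,130:330],None,fx=4,fy=4,interpolation=cv2.INTER_CUBIC); cv2.imwrite('pics/topzoomL.png',i[:600,:800,::-1])
i=cv2.resize(p[150:300,340:520],None,fx=4,fy=4,interpolation=cv2.INTER_CUBIC); cv2.imwrite('pics/topzoomR.png',i[:,:,::-1])
E
```

```text
core0 [661.8  15.9  31.5] [88 82 74]
core1 [ 635.3 -169.3   38.4] [91 84 76]
handle [492.  105.2 101.1] [5 5 5]
button [ 400.7 -200.7   42.3] [103  99  93]
console [ 424.5 -175.5   26.6] [94 94 94]
jar [ 334.2 -297.    76.2] [186 178 163]
dish [ 689.  -288.6   13.3] [140 146 135]
lens [684.  307.5  14.2] [73 81 73]
white [506.6  21.8  16.5] [141 138 132]
railU [548.1  22.1  27. ] [45 45 44]
railL [454.1  20.   24.9] [50 50 51]
gray [487.5 188.9  30.2] [88 85 80]
bench [ 350.  -107.6    3.2] [97 97 88]
head [486.7 288.9 279.1] [158 143 135]
headedge [479.8 259.5 221.3] [58 52 48]
bottle [ 798.3 -190.9  162.7] [171 160 144]
block [351.4  58.   33.6] [128 129 119]
rack [ 528.7 -353.8   13.6] [120  63  22]
blue [827.1  67.9  35.9] [  9  44 104]
```

View pics/topzoomL.png

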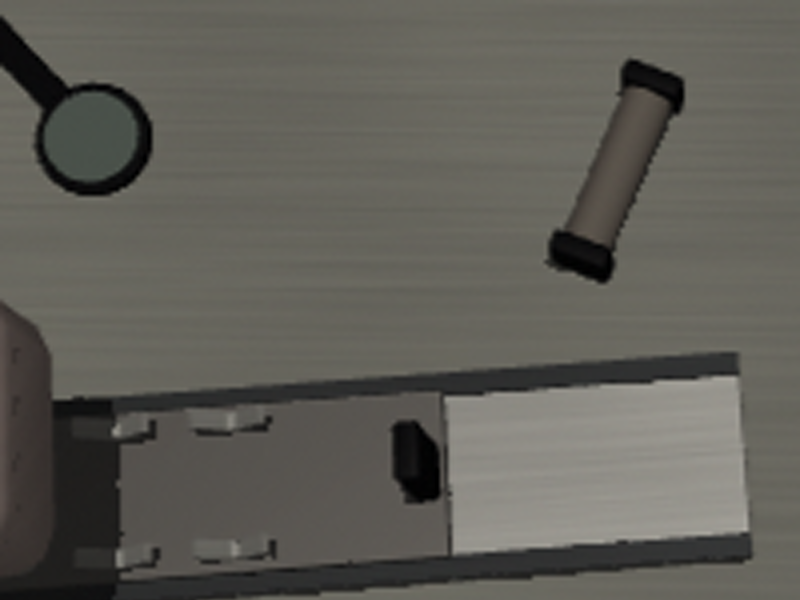

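View pics/topzoomR.png

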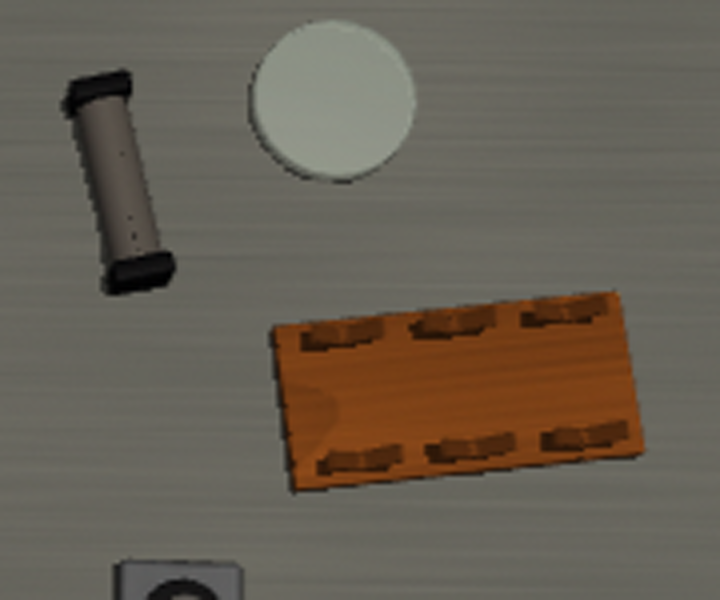

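```bash
cat >> h.py <<'E'
def ray(u,v,z,k,T):
    f,cx,cy=k; dr=T[:3,:3]@np.array([(u-cx)/f,(v-cy)/f,1.]); o=T[:3,3]; return (o+dr*(z-o[2])/dr[2])
def proj(X,k,T):
    c=T[:3,:3].T@(np.array(X,float)-T[:3,3]); return k[0]*c[0]/c[2]+k[1],k[0]*c[1]/c[2]+k[2]
E
python3 - <<'E'
from h import *
np.set_printoptions(precision=1,suppress=True)
p,d,k,T,P=load('top0')
g=p.max(2)
dark=(g<30).astype(np.uint8)
n,l,st,c=cv2.connectedComponentsWithStats(dark)
for i in range(1,n):
    if 40<st[i,4]<600 and 100<c[i,0]<520 and 130<c[i,1]<330: print('dark',c[i],st[i],ray(*c[i],25,k,T),ray(*c[i],100,k,T))
hsv=cv2.cvtColor(p,cv2.COLOR_RGB2HSV)
m=((hsv[...,0]<20)&(hsv[...,1]>130)).astype(np.uint8)
m=cv2.morphologyEx(m,cv2.MORPH_CLOSE,np.ones((7,7)))
n,l,st,c=cv2.connectedComponentsWithStats(m)
for i in range(1,n):
    if st[i,4]>800:
        cs=max(cv2.findContours((l==i).astype(np.uint8),0,1)[0],key=cv2.contourArea); print('orange',st[i],cv2.minAreaRect(cs),[ray(*q,13,k,T) for q in cv2.boxPoints(cv2.minAreaRect(cs))])
# rail corners (zoom px /4 + offset)
for z,q in [(27,(115,398)),(27,(738,353)),(27,(738,375)),(27,(750,535)),(27,(752,558)),(16,(445,398)),(16,(451,553))]:
    print(q,ray(130+q[0]/4,140+q[1]/4,z,k,T))
for q in [(393,425),(415,422),(438,455),(437,498),(408,500),(395,480),(398,422)]: print('h',q,ray(130+q[0]/4,140+q[1]/4,105,k,T))
E
```

```text
dark [140.7 161.1] [117 136  51  53 469] [709.8 330.7  25. ] [684.9 306.  100. ]
dark [293.4 160.1] [286 155  15  13 100] [716.   -3.2  25. ] [690.7  -6.9 100. ]
dark [363.8 172.1] [356 168  17  11  99] [ 690.5 -157.3   25. ] [ 666.8 -151.4  100. ]
dark [275.  203.6] [268 198  15  13 130] [617.4  34.6  25. ] [598.4  28.5 100. ]
dark [374.6 217.9] [366 213  18  11 137] [ 588.2 -180.1   25. ] [ 570.9 -172.8  100. ]
dark [149.7 241.7] [143 240  15   5  64] [530.8 299.2  25. ] [517.2 276.5 100. ]
dark [233.8 255.2] [228 245  12  21 180] [503.6 119.1  25. ] [491.7 107.7 100. ]
dark [124.2 290.2] [ 90 285  70  11 397] [426.9 345.8  25. ] [419.8 320.1 100. ]
dark [384.1 305.4] [375 295  21  21 199] [ 401.  -198.8   25. ] [ 395.5 -190.3  100. ]
orange [ 609   26   31  240 4579] ((624.0, 145.5), (239.0, 30.0), 90.0) [array([1054.5, -729.4,   13. ]), array([1055.4, -799.3,   13. ]), array([ 494.1, -746.9,   13. ]), array([ 493.4, -682.5,   13. ])]
orange [ 408  223   93   50 3646] ((454.02825927734375, 247.27294921875), (41.43405532836914, 89.24786376953125), 84.0938491821289) [array([ 562.2, -252.3,   13. ]), array([ 584.8, -445.4,   13. ]), array([ 494.5, -450.3,   13. ]), array([ 472.6, -259.8,   13. ])]
(115, 398) [535.4 279.7  27. ]
(738, 353) [563.6 -51.3  27. ]
(738, 375) [551.6 -51.5  27. ]
(750, 535) [465.8 -58.9  27. ]
(752, 558) [453.7 -60.1  27. ]
(445, 398) [539.4 105.8  16. ]
(451, 553) [455.8  99.6  16. ]
h (393, 425) [508.8 118.6 105. ]
h (415, 422) [510.4 107.8 105. ]
h (438, 455) [494.   95.8 105. ]
h (437, 498) [472.5  95.5 105. ]
h (408, 500) [471.3 109.7 105. ]
h (395, 480) [481.2 116.5 105. ]
h (398, 422) [510.3 116.2 105. ]
```

```bash
python3 - <<'E'
from h import *
np.set_printoptions(precision=0,suppress=True)
p,d,k,T,P=load('scene0')
for q in [(580,100),(630,105),(550,150),(600,190),(630,125),(600,160),(635,210),(620,240),(590,230),(570,180),(480,200),(535,290),(540,350),(615,330),(370,225),(195,60)]: print(q,P[q[1],q[0]])
p,d,k,T,P=load('wrist0')
for q in [(340,200),(450,150),(600,100),(280,360),(230,150),(520,300),(600,300)]: print('w',q,P[q[1],q[0]])
p,d,k,T,P=load('top0')
for q in [(5,225),(5,290),(50,310),(85,320),(5,320),(30,250)]: print('t',q,P[q[1],q[0]])
E
```

```text
(580, 100) [-191.  493.  117.]
(630, 105) [-199.  615.  123.]
(550, 150) [-22. 439.  60.]
(600, 190) [ 23. 580.   1.]
(630, 125) [229. 509. 320.]
(600, 160) [-19. 559.  61.]
(635, 210) [498. 492. 339.]
(620, 240) [500. 496. 275.]
(590, 230) [513. 443. 293.]
(570, 180) [  3. 509.  -2.]
(480, 200) [473. 270. 271.]
(535, 290) [438. 431.  36.]
(540, 350) [580. 447.  35.]
(615, 330) [491. 580.  39.]
(370, 225) [363.  63.  33.]
(195, 60) [ -90. -611.   92.]
w (340, 200) [240. 598.  48.]
w (450, 150) [239. 703.  33.]
w (600, 100) [240. 804.  74.]
w (280, 360) [374. 477.  35.]
w (230, 150) [163. 517.  -0.]
w (520, 300) [263. 651. 241.]
w (600, 300) [276. 680. 241.]
t (5, 225) [497. 431. 343.]
t (5, 290) [410. 509. 181.]
t (50, 310) [383. 492.  36.]
t (85, 320) [364. 417.  38.]
t (5, 320) [362. 582.  37.]
t (30, 250) [463. 405. 311.]
```

```bash
cat >> h.py <<'E'
from scipy.spatial.transform import Rotation as Rn
def go(x,y,z,yaw,cmd=None):
    """shift (cm) & rotvec from commanded pose cmd=(x,y,z,yaw) or measured"""
    if cmd is None:
        s=readout.sense(); R0=Rn.from_euler('xyz',s['tcp_rot']); p0=s['eef_pos']
    else:
        R0=Rn.from_euler('xyz',[np.pi,0,cmd[3]]); p0=np.array(cmd[:3])
    R1=Rn.from_euler('xyz',[np.pi,0,yaw])
    return np.round(R0.inv().apply(np.array([x,y,z])-p0)/10,2), np.round((R0.inv()*R1).as_rotvec(),4)
E
python3 - <<'E'
from h import *
c=(244.42,575.23,231.28,2.7395)
print(go(270,330,330,3.227,c),go(300,150,350,3.227,c),go(540,50,350,3.227,c))
E
```

```text
(array([-11.95, -21.57,  -9.87]), array([ 0.    ,  0.    , -0.4875])) (array([-21.76, -36.96, -11.87]), array([ 0.    ,  0.    , -0.4875])) (array([-47.76, -36.77, -11.87]), array([ 0.    ,  0.    , -0.4875]))
```

>>> play_rows(rows=[[0,[-1.6,-2.9,-1.3],[0,0,0]],[0,[-12,-21.6,-10],[0,0,-0.25]],[0,[-12,-21.6,-10],[0,0,-0.25]],[0,[-12,-21.6,-10],[0,0,-0.4875]],[0,[-12,-21.6,-10],[0,0,-0.4875]],[0,[-12,-21.6,-10],[0,0,-0.4875]],[0,[-12,-21.6,-10],[0,0,-0.4875]],[0,[-21.8,-37,-12],[0,0,-0.4875]],[0,[-21.8,-37,-12],[0,0,-0.4875]],[0,[-21.8,-37,-12],[0,0,-0.4875]],[0,[-21.8,-37,-12],[0,0,-0.4875]],[0,[-21.8,-37,-12],[0,0,-0.4875]]])

```text
clock: 1.15
eef_pos: [300.1, 145.9, 351.8]
tcp_rot: [-3.14, 0.001, -3.057]
contact_force: [0.2, 1.6, 0.1]
opening: 0.998
```

>>> play_rows(rows=[[0,[-23,-11.6,0],[0,0,0]],[0,[-23,-11.6,0],[0,0,0]],[0,[-23,-11.6,0],[0,0,0]],[0,[-23,-11.6,0],[0,0,0]],[0,[-23,-11.6,0],[0,0,0]],[0,[-23,-11.6,0],[0,0,0]],[0,[-23,-11.6,0],[0,0,0]],[0,[-23,-11.6,0],[0,0,0]],[0,[-23,-11.6,0],[0,0,0]]])

```text
clock: 1.9
eef_pos: [538.9, 53.4, 350.5]
tcp_rot: [3.141, -0.002, -3.057]
contact_force: [-0.7, 0.2, -0.2]
opening: 0.999
```

```bash
python3 - <<'E'
from h import *
print(readout.sense()['eef_pos'],readout.sense()['qpos'])
shot('wrist','w1')
E
```

```text
[538.94484577  53.41098146 350.52219915] [ 9.58579289e-02  1.27784330e-01  1.66149137e+00  2.47160018e-04
  1.35431345e+00 -1.55987921e+00]
```

View pics/w1.png

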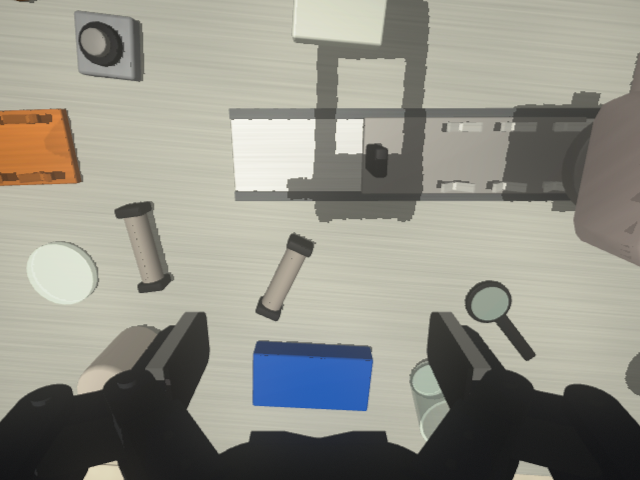

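```bash
python3 - <<'E'
from h import *
p,d,k,T,P=load('w1')
i=cv2.resize(p[130:200,330:420],None,fx=8,fy=8,interpolation=cv2.INTER_CUBIC); cv2.imwrite('pics/w1h.png',i[:,:,::-1])
i=cv2.resize(p[190:330,100:330],None,fx=3.4,fy=3.4,interpolation=cv2.INTER_CUBIC); cv2.imwrite('pics/w1c.png',i[:,:,::-1])
E
```

```text
(no output)
```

View pics/w1h.png

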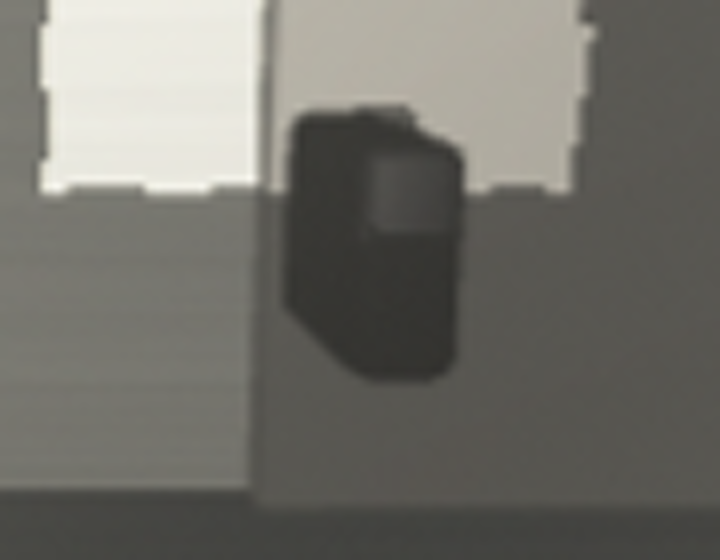

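View pics/w1c.png

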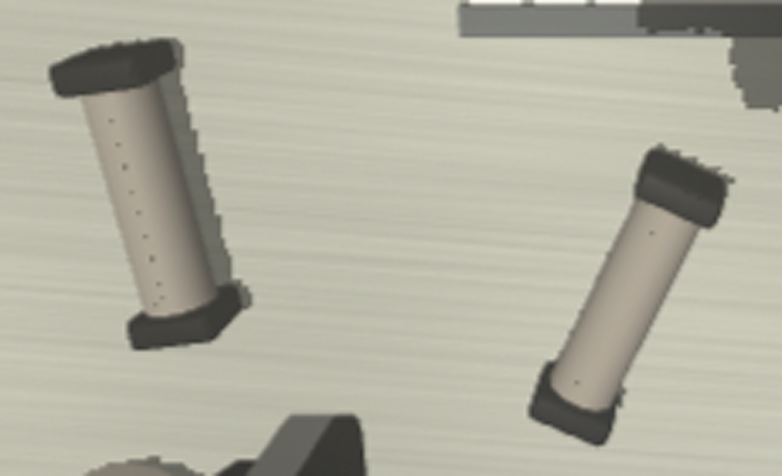

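```bash
python3 - <<'E'
from h import *
np.set_printoptions(precision=1,suppress=True)
p,d,k,T,P=load('w1'); pt,dt,kt,Tt,Pt=load('top0')
print('cam',T[:3,3])
print('handle w',ray(330+410/8,130+265/8,105,k,T),'top',ray(232,253,105,kt,Tt))
for n,a,b in [('core0',(668,216),(583,388)),('core1',(125,87),(183,310))]:
    A=ray(100+a[0]/3.4,190+a[1]/3.4,34,k,T);B=ray(100+b[0]/3.4,190+b[1]/3.4,30,k,T)
    print(n,A,B,np.linalg.norm((A-B)[:2]),(A+B)/2,np.arctan2(*(B-A)[[1,0]]))
# stone mask PCA
hsv=cv2.cvtColor(p,cv2.COLOR_RGB2HSV)
for n,box in [('core0',(255,235,315,320)),('core1',(110,200,180,295))]:
    x0,y0,x1,y1=box; s=p[y0:y1,x0:x1]; m=(P[y0:y1,x0:x1,2]>18)&(P[y0:y1,x0:x1,2]<45)
    q=P[y0:y1,x0:x1][m]; c=q.mean(0); w=np.linalg.svd(q[:,:2]-c[:2],full_matrices=False)[2][0]
    print(n,'depth pca',c,len(q),np.arctan(w[1]/w[0]), np.percentile((q[:,:2]-c[:2])@w,[1,99]))
# top-cam cap centroids
print('top',[(ray(293.4,160.1,30,kt,Tt)+ray(275,203.6,30,kt,Tt))/2,(ray(363.8,172.1,30,kt,Tt)+ray(374.6,217.9,30,kt,Tt))/2])
E
```

```text
cam [461.4  46.4 494. ]
handle w [494.7 114.3 105. ] top [495.3 110.7 105. ]
core0 [623.4  33.5  34. ] [700.    4.6  30. ] 81.92248089784424 [661.7  19.1  32. ] -0.3607599263944115
core1 [ 590.3 -168.    34. ] [ 679.5 -152.5   30. ] 90.56710152839241 [ 634.9 -160.3   32. ] 0.17119857625638626
core0 depth pca [660.8  18.   29.9] 1837 -0.36956677821743605 [-54.7  58.9]
core1 depth pca [ 633.5 -165.7   29.2] 2098 0.2209987311276847 [-55.   58.6]
top [array([665.2,  15.4,  30. ]), array([ 638. , -168.3,   30. ])]
```

>>> play_rows(rows=[[0,[3.9,6.2,8],[0,0,0]],[0,[3.9,6.2,14],[0,0,0]],[0,[3.9,6.2,20],[0,0,0]],[0,[3.9,6.2,24],[0,0,0]],[0,[3.9,6.2,27.8],[0,0,0]],[0,[3.9,6.2,27.8],[0,0,0]],[0,[3.9,6.2,27.8],[0,0,0]],[0,[3.9,6.2,27.8],[0,0,0]],[0,[3.9,6.2,27.8],[0,0,0]],[0,[3.9,6.2,27.8],[0,0,0]]])

```text
clock: 2.78
eef_pos: [496.0, 112.5, 75.3]
tcp_rot: [3.141, 0.002, -3.055]
contact_force: [0.6, -0.2, 0.3]
opening: 1.001
```

```bash
python3 - <<'E'
from h import *
shot('wrist','w2')
E
```

```text
(no output)
```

View pics/w2.png

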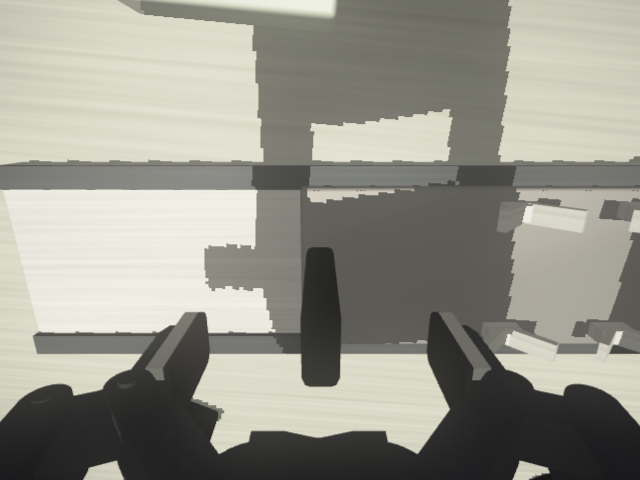

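The grip's top at (320,365) is centred between the fingers. I'll close on it.

>>> play_rows(rows=[[255,[0,0,0],[0,0,0]],[255,[0,0,0],[0,0,0]],[255,[0,0,0],[0,0,0]],[255,[0,0,0],[0,0,0]],[255,[0,0,0],[0,0,0]],[255,[0,0,0],[0,0,0]]], squeeze=50)

```text
clock: 3.33
eef_pos: [495.4, 112.0, 73.6]
tcp_rot: [3.141, 0.0, -3.056]
contact_force: [-3.2, 0.4, 17.2]
opening: 0.156
```

>>> play_rows(rows=[[255,[0,-1,0],[0,0,0]],[255,[0,-2,0],[0,0,0]],[255,[0,-3,0],[0,0,0]],[255,[0,-4,0],[0,0,0]],[255,[0,-5,0],[0,0,0]],[255,[0,-6,0],[0,0,0]],[255,[0,-7,0],[0,0,0]],[255,[0,-8,0],[0,0,0]],[255,[0,-9,0],[0,0,0]],[255,[0,-10,0],[0,0,0]],[255,[0,-11,0],[0,0,0]],[255,[0,-12,0],[0,0,0]]])

```text
clock: 4.33
eef_pos: [505.8, -7.8, 73.7]
tcp_rot: [3.141, 0.0, -3.056]
contact_force: [-0.8, 2.1, 6.0]
opening: 0.153
```

>>> play_rows(rows=[[255,[0,-0.8,0],[0,0,0]],[255,[0,-1.6,0],[0,0,0]],[255,[0,-2.4,0],[0,0,0]],[255,[0,-3.0,0],[0,0,0]],[255,[0,-3.0,0],[0,0,0]]])

```text
clock: 4.75
eef_pos: [508.5, -38.5, 73.7]
tcp_rot: [-3.141, 0.0, -3.056]
contact_force: [-1.3, -1.6, 5.5]
opening: 0.155
```

>>> play_rows(rows=[[255,[0,-0.4,0],[0,0,0]],[255,[0,-0.8,0],[0,0,0]],[255,[0,-1.2,0],[0,0,0]],[255,[0,-1.2,0],[0,0,0]]])

```text
clock: 5.08
eef_pos: [509.5, -50.0, 73.7]
tcp_rot: [-3.141, 0.0, -3.056]
contact_force: [-1.5, -1.4, 6.0]
opening: 0.157
```

>>> play_rows(rows=[[255,[0,-0.4,0],[0,0,0]],[255,[0,-0.8,0],[0,0,0]],[255,[0,-1.2,0],[0,0,0]],[255,[0,-1.2,0],[0,0,0]]])

```text
clock: 5.42
eef_pos: [509.7, -54.3, 73.6]
tcp_rot: [3.13, -0.001, -3.061]
contact_force: [-0.8, 56.5, 10.4]
opening: 0.158
```

>>> play_rows(rows=[[255,[0,0.7,0],[0,0,0]],[255,[0,0.7,0],[0,0,0]],[255,[0,0.7,0],[0,0,0]]])

```text
clock: 5.67
eef_pos: [509.8, -53.7, 73.7]
tcp_rot: [3.141, 0.0, -3.055]
contact_force: [-1.4, 0.9, 5.2]
opening: 0.155
```

>>> play_rows(rows=[[0,[0,0,0],[0,0,0]],[0,[0,0,0],[0,0,0]],[0,[0,0,0],[0,0,0]],[0,[0,0,-4],[0,0,0]],[0,[0,0,-8],[0,0,0]],[0,[0,6,-12],[0,0,0]],[0,[0,10,-16],[0,0,0]],[0,[0,14,-20],[0,0,0]],[0,[0,14,-20],[0,0,0]],[0,[0,14,-20],[0,0,0]],[0,[0,14,-20],[0,0,0]]])

```text
clock: 6.58
eef_pos: [499.1, 87.6, 276.7]
tcp_rot: [3.14, 0.006, -3.054]
contact_force: [0.4, -0.4, 0.2]
opening: 0.998
```

```bash
python3 - <<'E'
from h import *
print(readout.sense()['eef_pos'],readout.sense()['tcp_rot'])
shot('wrist','w3')
E
```

```text
[499.05305859  87.63330509 276.65123733] [ 3.1403792   0.00570741 -3.0536489 ]
```

View pics/w3.png

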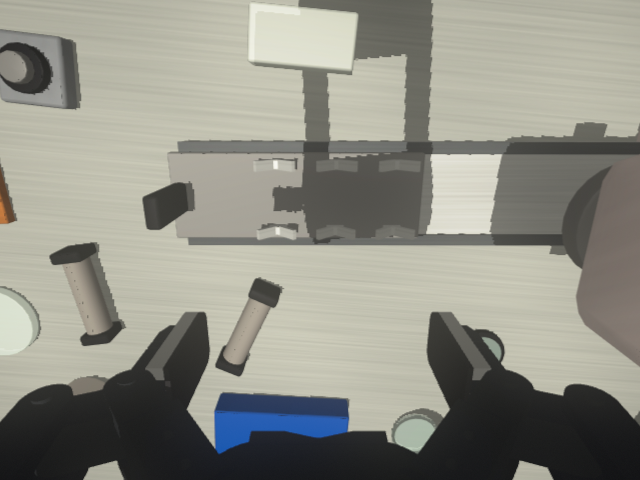

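```bash
python3 - <<'E'
from h import *
p,d,k,T,P=load('w3')
i=cv2.resize(p[140:255,245:435],None,fx=4.2,fy=4.2,interpolation=cv2.INTER_CUBIC); cv2.imwrite('pics/w3c.png',cv2.convertScaleAbs(i[:,:,::-1],alpha=1.6))
E
```

```text
(no output)
```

View pics/w3c.png

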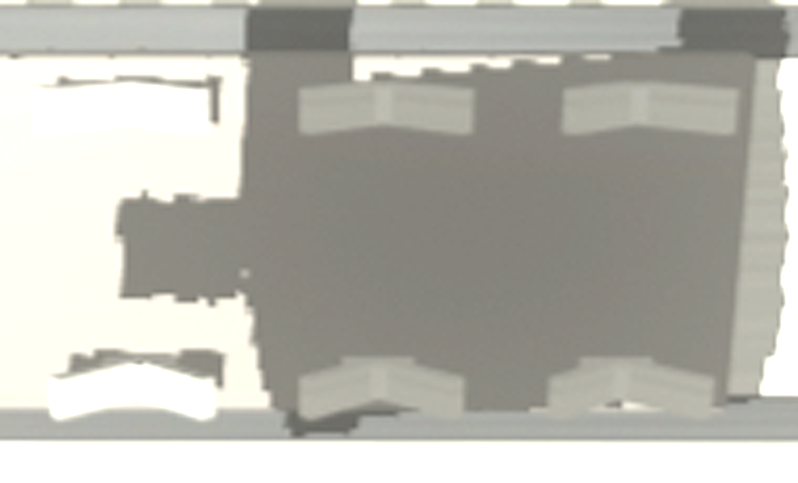

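```bash
python3 - <<'E'
from h import *
np.set_printoptions(precision=1,suppress=True)
p,d,k,T,P=load('w3')
f=lambda a:ray(245+a[0]/4.2,140+a[1]/4.2,55,k,T)
for n,q in dict(c1=[(299,112),(474,109),(299,397),(465,396)],c2=[(563,111),(739,111),(549,396),(714,396)]).items():
    A=[f(a) for a in q]; print(n,np.array(A),np.mean(A,0),'axis',(A[2]+A[3]-A[0]-A[1])/2,'w',np.linalg.norm(A[1]-A[0]))
# core0 patch depth
x0,y0,x1,y1=215,270,285,380
m=(P[y0:y1,x0:x1,2]>18)&(P[y0:y1,x0:x1,2]<45); q=P[y0:y1,x0:x1][m]
c=q.mean(0); w=np.linalg.svd(q[:,:2]-c[:2],full_matrices=False)[2][0]; print(c,len(q),np.arctan(w[1]/w[0]),np.percentile((q[:,:2]-c[:2])@w,[1,99]))
E
```

```text
c1 [[463.   83.4  55. ]
 [458.8 122.7  55. ]
 [530.   89.2  55. ]
 [526.3 128.8  55. ]] [494.5 106.   55. ] axis [67.3  5.9  0. ] w 39.590471053335776
c2 [[457.5 142.9  55. ]
 [454.  182.6  55. ]
 [524.6 148.8  55. ]
 [521.1 188.2  55. ]] [489.3 165.6  55. ] axis [67.1  5.8  0. ] w 39.86347681840142
[660.2  18.5  29.8] 2327 -0.366833620243483 [-54.1  59.4]
```

>>> play_rows(rows=[[0,[-3.8,-2,1],[0,0,0.12]],[0,[-7.6,-4,4],[0,0,0.24]],[0,[-11,-6,8],[0,0,0.36]],[0,[-15.5,-8.3,12],[0,0,0.455]],[0,[-15.5,-8.3,14.5],[0,0,0.455]],[0,[-15.5,-8.3,14.5],[0,0,0.455]],[0,[-15.5,-8.3,14.5],[0,0,0.455]],[0,[-15.5,-8.3,14.5],[0,0,0.455]]])

```text
clock: 7.3
eef_pos: [657.2, 14.0, 125.1]
tcp_rot: [-3.139, -0.005, 2.771]
contact_force: [0.2, 0.2, 0.2]
opening: 1.005
```

```bash
python3 - <<'E'
from h import *
print(readout.sense()['eef_pos'],readout.sense()['tcp_rot'])
shot('wrist','w4')
E
```

```text
[657.18752665  14.03133928 125.08510932] [-3.13916408 -0.00539647  2.77057587]
```

View pics/w4.png

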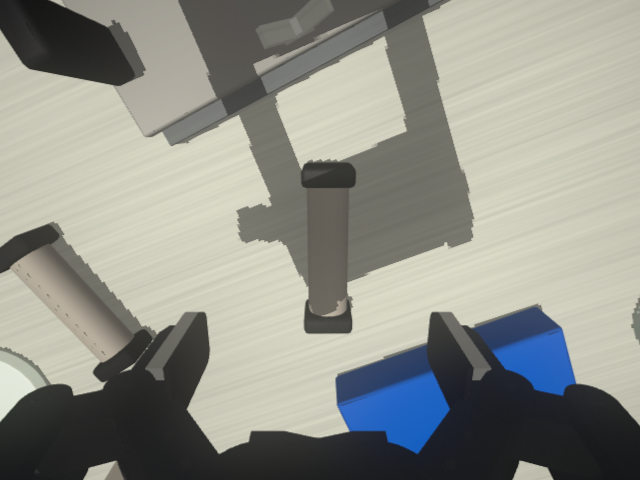

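```bash
python3 - <<'E'
from h import *
np.set_printoptions(precision=1,suppress=True)
p,d,k,T,P=load('w4')
A=ray(328,187.5,34,k,T);B=ray(328,300,34,k,T);C=ray(328,333,17,k,T); D=ray(328,163,34,k,T)
print(A,B,np.linalg.norm(A-B),(A+B)/2,D,C,ray(318,300,34,k,T))
x0,y0,x1,y1=290,150,370,345
m=(P[y0:y1,x0:x1,2]>20)&(P[y0:y1,x0:x1,2]<45); q=P[y0:y1,x0:x1][m]
c=q.mean(0); w=np.linalg.svd(q[:,:2]-c[:2],full_matrices=False)[2][0]; print(c,len(q),np.arctan(w[1]/w[0]),np.percentile((q[:,:2]-c[:2])@w,[1,99]))
ss=readout.sense();R=Rn.from_euler('xyz',ss['tcp_rot']);print(R.inv().apply(np.array([*((A+B)/2)[:2],4])-ss['eef_pos']))
E
```

```text
[622.3  34.   34. ] [694.1   6.7  34. ] 76.86297507313856 [658.2  20.3  34. ] [608.3  39.3  34. ] [727.5  -5.6  17. ] [691.7   0.3  34. ]
[660.7  18.8  30.3] 7133 -0.36486212695744896 [-54.1  59.1]
[  1.4   5.5 123.2]
```

```bash
python3 - <<'E'
from h import *
np.set_printoptions(precision=1,suppress=True)
p,d,k,T,P=load('w4')
A=ray(328,187.5,34,k,T);B=ray(328,315,31,k,T)
print(A,B,np.linalg.norm((A-B)[:2]),(A+B)/2,ray(328,333,34,k,T),ray(328,333,0,k,T),ray(328,163,34,k,T),ray(328,163,0,k,T))
i=cv2.resize(p[150:345,280:380],None,fx=3,fy=3,interpolation=cv2.INTER_CUBIC); cv2.imwrite('pics/w4c.png',cv2.convertScaleAbs(i[:,:,::-1],alpha=1.6))
E
```

```text
[622.3  34.   34. ] [706.3   2.1  31. ] 89.86174380926816 [664.3  18.   32.5] [717.9  -2.4  34. ] [737.2  -8.7   0. ] [608.3  39.3  34. ] [611.6  38.9   0. ]
```

View pics/w4c.png

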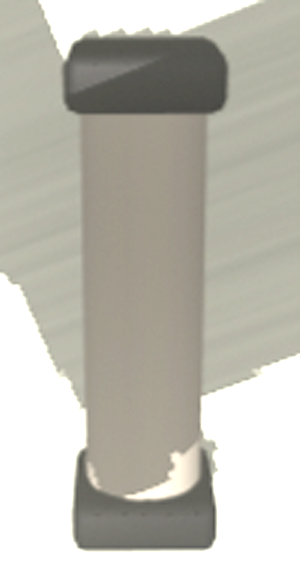

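>>> play_rows(rows=[[0,[-0.45,0.6,3],[0,0,0]],[0,[-0.45,0.6,6],[0,0,0]],[0,[-0.45,0.6,9],[0,0,0]],[0,[-0.45,0.6,11],[0,0,0]],[0,[-0.45,0.6,12],[0,0,0]],[0,[-0.45,0.6,12],[0,0,0]],[0,[-0.45,0.6,12],[0,0,0]]])

```text
clock: 7.93
eef_pos: [665.9, 19.7, 9.8]
tcp_rot: [3.141, 0.001, 2.773]
contact_force: [0.4, 0.3, 1.1]
opening: 0.998
```

>>> play_rows(rows=[[255,[0,0,0],[0,0,0]],[255,[0,0,0],[0,0,0]],[255,[0,0,0],[0,0,0]],[255,[0,0,0],[0,0,0]],[255,[0,0,0],[0,0,0]]], squeeze=70)

```text
clock: 8.35
eef_pos: [665.9, 19.4, 9.2]
tcp_rot: [3.142, 0.001, 2.772]
contact_force: [-8.3, 0.2, 37.1]
opening: 0.303
```

>>> play_rows(rows=[[255,[0,0,-0.5],[0,0,0]],[255,[0,0,-2],[0,0,0]],[255,[0,0,-5],[0,0,0]],[255,[0,0,-8],[0,0,0]],[255,[0,0,-11],[0,0,0]],[255,[0,0,-13],[0,0,0]],[255,[0,0,-13],[0,0,0]],[255,[0,0,-13],[0,0,0]]])

```text
clock: 9.02
eef_pos: [666.2, 19.6, 140.1]
tcp_rot: [3.14, 0.003, 2.772]
contact_force: [0.1, 0.3, -3.0]
opening: 0.302
```

```bash
python3 - <<'E'
from h import *
print(readout.sense()['eef_pos'],readout.sense()['tcp_rot'])
shot('wrist','w5')
E
```

```text
[666.21098121  19.64704566 140.05165838] [3.14045794e+00 2.64663112e-03 2.77226883e+00]
```

View pics/w5.png

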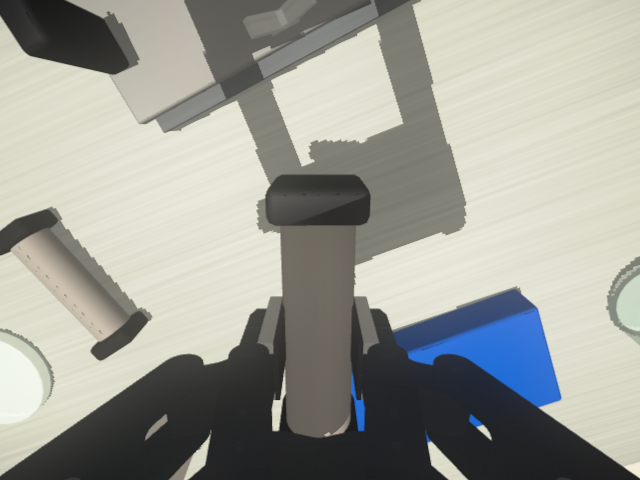

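```bash
cat >> h.py <<'E'
def held(fn,near,far,h,s=None):
    """near: (u,v) of near cap inner top edge; far: stone end; returns core centre in tool frame (x,y)"""
    p,d,k,T,P=load(fn); s=s or readout.sense(); R=Rn.from_euler('xyz',s['tcp_rot']); e=s['eef_pos']
    A=ray(*near,e[2]+h+17,k,T);B=ray(*far,e[2]+h+14,k,T)
    return R.inv().apply(A-e),R.inv().apply(B-e),np.linalg.norm((A-B)[:2])
E
python3 - <<'E'
from h import *
np.set_printoptions(precision=1,suppress=True)
for h in (4,8,12): print(h,held('w5',(319,224),(320,435),h))
p,d,k,T,P=load('w5'); s=readout.sense(); R=Rn.from_euler('xyz',s['tcp_rot'])
for q in [(319,235),(319,280),(319,330),(319,400),(319,210)]: print(q,R.inv().apply(P[q[1],q[0]]-s['eef_pos']))
E
```

```text
4 (array([ 44.1,   0.5, -21. ]), array([-48.4,   1. , -18. ]), np.float64(92.52382855367917))
8 (array([ 45.2,   0.4, -25. ]), array([-44.4,   1. , -22. ]), np.float64(89.63232033340039))
12 (array([ 46.3,   0.4, -29. ]), array([-40.5,   0.9, -26. ]), np.float64(86.74081211525464))
(319, 235) [ 41.    0.5 -23.4]
(319, 280) [ 24.7   0.5 -23.5]
(319, 330) [  77.3   -0.3 -144.9]
(319, 400) [-25.2   0.5 -24.2]
(319, 210) [ 50.3   0.4 -26.7]
```

>>> play_rows(rows=[[255,[3.5,-0.8,0],[0,0,-0.1]],[255,[7,-1.5,0],[0,0,-0.2]],[255,[10.5,-2.3,0],[0,0,-0.3]],[255,[14,-3,1],[0,0,-0.4]],[255,[16.4,-3.6,2],[0,0,-0.457]],[255,[16.4,-3.6,2],[0,0,-0.457]],[255,[16.4,-3.6,2],[0,0,-0.457]],[255,[16.4,-3.6,2],[0,0,-0.457]]])

```text
clock: 9.73
eef_pos: [499.8, 45.3, 117.7]
tcp_rot: [-3.142, -0.0, -3.055]
contact_force: [0.9, -0.7, -2.1]
opening: 0.302
```

```bash
python3 - <<'E'
from h import *
print(readout.sense()['eef_pos'],readout.sense()['tcp_rot'])
shot('wrist','w6')
E
```

```text
[499.84890904  45.26401841 117.73952641] [-3.14154845e+00 -4.82842808e-04 -3.05456564e+00]
```

View pics/w6.png

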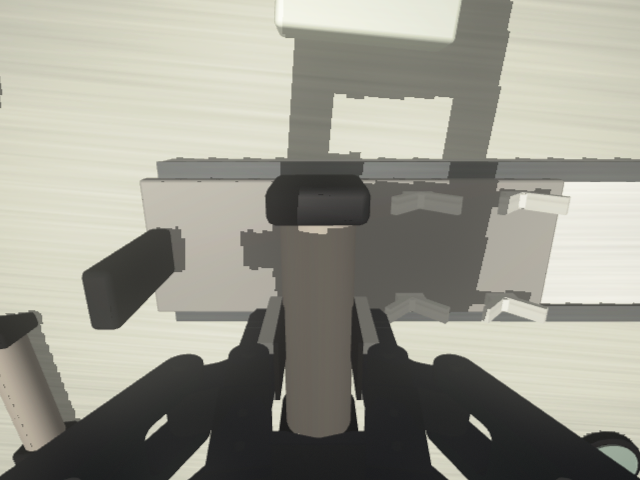

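```bash
python3 - <<'E'
from h import *
p,d,k,T,P=load('w6')
i=cv2.resize(p[175:330,375:585],None,fx=3.8,fy=3.8,interpolation=cv2.INTER_CUBIC); cv2.imwrite('pics/w6c.png',cv2.convertScaleAbs(i[:,:,::-1],alpha=1.5))
E
```

```text
(no output)
```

View pics/w6c.png

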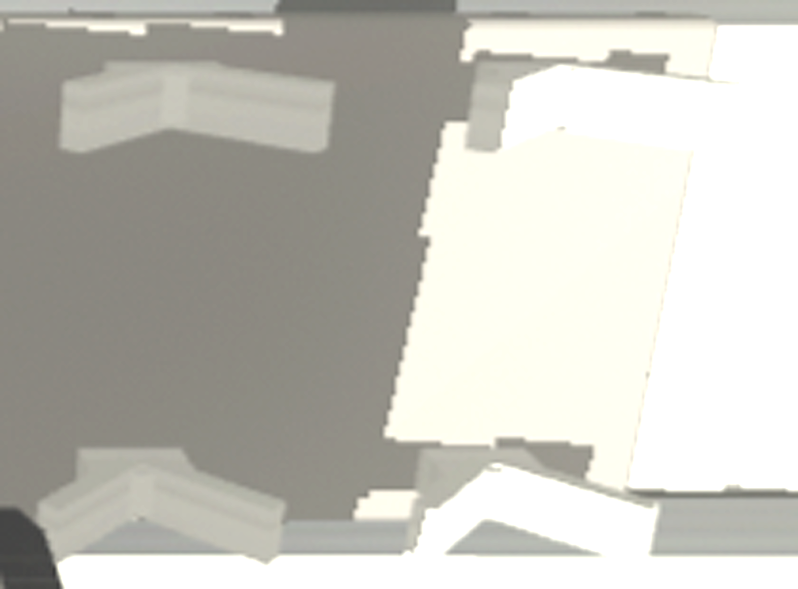

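```bash
python3 - <<'E'
from h import *
np.set_printoptions(precision=1,suppress=True)
p,d,k,T,P=load('w6')
f=lambda a:ray(375+a[0]/3.8,175+a[1]/3.8,55,k,T)
A=[f(a) for a in [(61,116),(331,117),(44,528),(281,530)]]; print(np.array(A),np.mean(A,0),(A[2]+A[3]-A[0]-A[1])/2)
print('c0',np.mean(A,0)+np.array([5.2,-59.8,0]), 'valley', f((172,95)),f((140,490)))
for h in (9,): print(h,held('w6',(319,224),(320,436),h))
E
```

```text
[[462.5  82.7  55. ]
 [459.2 121.9  55. ]
 [529.2  89.7  55. ]
 [526.2 127.6  55. ]] [494.3 105.5  55. ] [66.9  6.3  0. ]
c0 [499.5  45.7  55. ] valley [458.   98.3  55. ] [521.2 103.9  55. ]
9 (array([ 47.7,   0.3, -26. ]), array([-40.1,   0.8, -23. ]), np.float64(87.84181751776377))
```

>>> play_rows(rows=[[255,[-0.27,0.05,2],[0,0,0]],[255,[-0.27,0.05,4],[0,0,0]],[255,[-0.27,0.05,5.5],[0,0,0]],[255,[-0.27,0.05,6.2],[0,0,0]],[255,[-0.27,0.05,6.6],[0,0,0]],[255,[-0.27,0.05,6.8],[0,0,0]],[255,[-0.27,0.05,6.8],[0,0,0]]])

```text
clock: 10.37
eef_pos: [502.8, 46.0, 50.5]
tcp_rot: [3.142, 0.0, -3.054]
contact_force: [-1.2, -0.1, -2.5]
opening: 0.302
```

>>> play_rows(rows=[[255,[0,0,0.1],[0,0,0]],[255,[0,0,0.2],[0,0,0]],[255,[0,0,0.2],[0,0,0]]])

```text
clock: 10.62
eef_pos: [503.2, 46.1, 49.9]
tcp_rot: [-3.142, 0.002, -3.054]
contact_force: [-4.3, -0.7, 12.0]
opening: 0.299
```

>>> play_rows(rows=[[100,[0,0,0],[0,0,0]],[60,[0,0,0],[0,0,0]],[60,[0,0,0],[0,0,0]],[60,[0,0,-2],[0,0,0]],[40,[0,0,-6],[0,0,0]],[0,[0,0,-10],[0,0,0]],[0,[0,0,-13],[0,0,0]],[0,[0,0,-15],[0,0,0]],[0,[0,0,-15],[0,0,0]],[0,[0,0,-15],[0,0,0]]])

```text
clock: 11.45
eef_pos: [503.0, 46.1, 199.5]
tcp_rot: [-3.142, 0.003, -3.054]
contact_force: [0.1, -0.6, -0.8]
opening: 1.003
```

```bash
python3 - <<'E'
from h import *
print(readout.sense()['eef_pos'],readout.sense()['tcp_rot'])
shot('wrist','w7')
E
```

```text
[503.00740416  46.06164308 199.51471604] [-3.14158016e+00  3.07344066e-03 -3.05391087e+00]
```

View pics/w7.png

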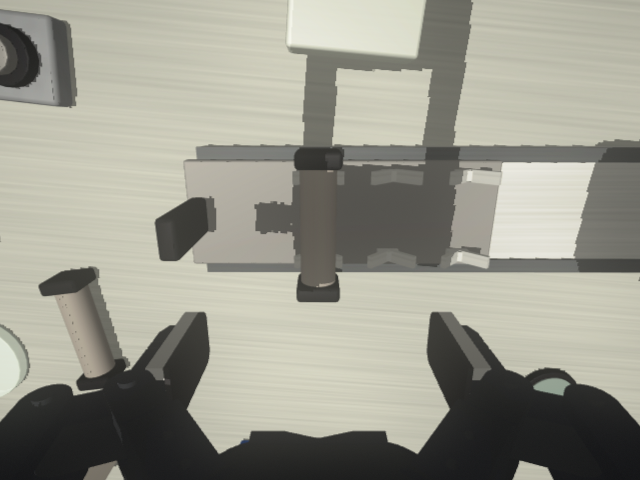

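```bash
cat >> h.py <<'E'
def corefit(fn,box,zlo,zhi):
    p,d,k,T,P=load(fn); x0,y0,x1,y1=box; Q=P[y0:y1,x0:x1]; m=(Q[...,2]>zlo)&(Q[...,2]<zhi)&(d[y0:y1,x0:x1]>0); q=Q[m]
    c=q.mean(0); w=np.linalg.svd(q[:,:2]-c[:2],full_matrices=False)[2][0]; a=(q[:,:2]-c[:2])@w
    lo,hi=np.percentile(a,[1,99]); return c,len(q),np.arctan(w[1]/w[0]),lo,hi,c[:2]+w*(lo+hi)/2,[np.median(q[(a>b)&(a<b+20),2]) for b in (-40,0,20)]
E
python3 - <<'E'
from h import *
np.set_printoptions(precision=1,suppress=True)
p,d,k,T,P=load('w7')
A=ray(318,169.5,75,k,T);B=ray(319,286,72,k,T);print(A,B,np.linalg.norm((A-B)[:2]),(A+B)/2, np.arctan2(*(B-A)[[1,0]]))
A=ray(318,148,75,k,T);B=ray(319,301,75,k,T);print(A,B,np.linalg.norm((A-B)[:2]),(A+B)/2)
print(corefit('w7',(290,145,348,305),60,90)); print(corefit('w7',(35,255,125,390),18,45))
print([P[v,u] for u,v in [(319,180),(319,200),(319,230),(319,260),(319,280)]])
E
```

```text
[457.1  42.2  75. ] [546.9  50.9  72. ] 90.19563761164343 [502.   46.5  73.5] 0.09682179703779092
[442.6  40.9  75. ] [558.3  51.9  75. ] 116.23103069868067 [500.4  46.4  75. ]
(array([498.8,  45.5,  71.1]), 5783, np.float64(0.08601408945416322), np.float64(-54.210232877663415), np.float64(58.765513890301484), array([501. ,  45.7]), [np.float64(70.66634215932967), np.float64(70.57516967364236), np.float64(70.67841090703268)])
(array([ 630.4, -165.7,   28.8]), 3907, np.float64(0.21207307914812115), np.float64(-52.15157352660834), np.float64(60.2246939450415), array([ 634.3, -164.8]), [np.float64(29.20768019538582), np.float64(29.017704733761263), np.float64(29.059112411907364)])
[array([464.7,  43.6,  72.7]), array([479.3,  44.9,  71.5]), array([501.5,  46.8,  72.8]), array([525.1,  49. ,  72.8]), array([541.8,  50.4,  72.2])]
```

>>> play_rows(rows=[[0,[-1.8,-3.6,0],[0,0,0]],[0,[-3.6,-7.2,0],[0,0,0]],[0,[-5.4,-10.8,0],[0,0,-0.06]],[0,[-7.3,-14.4,2],[0,0,-0.122]],[0,[-9.2,-18,4],[0,0,-0.122]],[0,[-11.2,-22.2,6],[0,0,-0.122]],[0,[-11.2,-22.2,7.5],[0,0,-0.122]],[0,[-11.2,-22.2,7.5],[0,0,-0.122]],[0,[-11.2,-22.2,7.5],[0,0,-0.122]],[0,[-11.2,-22.2,7.5],[0,0,-0.122]]])

```text
clock: 12.33
eef_pos: [632.2, -164.6, 122.3]
tcp_rot: [3.14, -0.002, -2.932]
contact_force: [-0.6, 0.3, 0.3]
opening: 1.0
```

```bash
python3 - <<'E'
from h import *
np.set_printoptions(precision=1,suppress=True)
print(readout.sense()['eef_pos'],readout.sense()['tcp_rot'])
shot('wrist','w8')
print(corefit('w8',(270,140,370,345),20,45))
E
```

```text
[ 632.2 -164.6  122.3] [ 3.1 -0.  -2.9]
(array([ 633.3, -170. ,   30.4]), 7353, np.float64(0.21844666608306385), np.float64(-53.962819610904255), np.float64(59.25848173448561), array([ 635.9, -169.4]), [np.float64(29.925969590076747), np.float64(29.998870391244367), np.float64(30.003633180754093)])
```

View pics/w8.png

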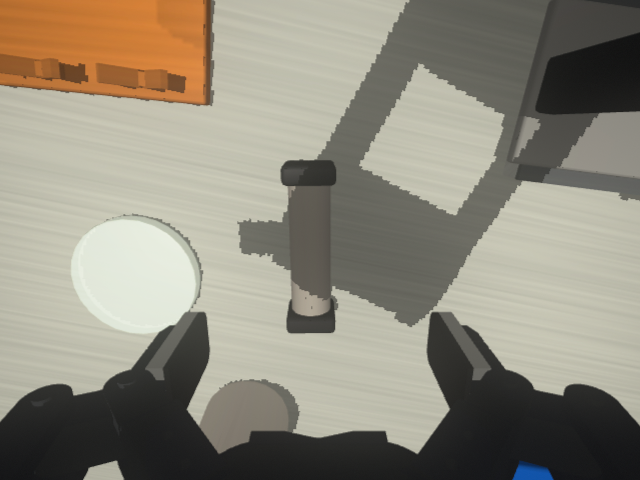

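```bash
python3 - <<'E'
from h import *
np.set_printoptions(precision=1,suppress=True)
p,d,k,T,P=load('w8')
A=ray(309,185.5,34,k,T);B=ray(311,315,31,k,T);print(A,B,np.linalg.norm((A-B)[:2]),(A+B)/2, np.arctan2(*(B-A)[[1,0]]))
A=ray(309,160.5,34,k,T);B=ray(311,333,34,k,T);print(A,B,np.linalg.norm((A-B)[:2]),(A+B)/2)
s=readout.sense();R=Rn.from_euler('xyz',s['tcp_rot']);print(R.inv().apply(np.array([637,-169.2,5])-s['eef_pos']))
E
```

```text
[ 593.  -178.4   34. ] [ 681.1 -158.9   31. ] 90.21554808105974 [ 637.1 -168.6   32.5] 0.2175464353261093
[ 578.3 -181.4   34. ] [ 693.2 -156.3   34. ] 117.58449600408886 [ 635.7 -168.9   34. ]
[ -3.3  -5.6 118.2]
```

>>> play_rows(rows=[[0,[-0.15,-0.55,3],[0,0,0]],[0,[-0.15,-0.55,6],[0,0,0]],[0,[-0.15,-0.55,9],[0,0,0]],[0,[-0.15,-0.55,11],[0,0,0]],[0,[-0.15,-0.55,11.7],[0,0,0]],[0,[-0.15,-0.55,11.7],[0,0,0]],[0,[-0.15,-0.55,11.7],[0,0,0]]])

```text
clock: 12.97
eef_pos: [636.5, -170.0, 7.7]
tcp_rot: [-3.141, 0.001, -2.931]
contact_force: [0.3, 0.3, -0.1]
opening: 1.002
```

>>> play_rows(rows=[[255,[0,0,0],[0,0,0]],[255,[0,0,0],[0,0,0]],[255,[0,0,0],[0,0,0]],[255,[0,0,0],[0,0,0]],[255,[0,0,0],[0,0,0]]], squeeze=70)

```text
clock: 13.38
eef_pos: [636.2, -170.5, 7.2]
tcp_rot: [-3.141, 0.001, -2.932]
contact_force: [-7.8, 0.2, 37.0]
opening: 0.3
```

>>> play_rows(rows=[[255,[0,0,-0.5],[0,0,0]],[255,[0,0,-2],[0,0,0]],[255,[0,0,-5],[0,0,0]],[255,[0,0,-8],[0,0,0]],[255,[0,0,-11],[0,0,0]],[255,[0,0,-14],[0,0,0]],[255,[0,0,-15],[0,0,0]],[255,[0,0,-15],[0,0,0]],[255,[0,0,-15],[0,0,0]]])

```text
clock: 14.13
eef_pos: [635.6, -170.4, 156.4]
tcp_rot: [-3.141, 0.0, -2.932]
contact_force: [0.0, -0.3, -2.5]
opening: 0.299
```

```bash
python3 - <<'E'
from h import *
np.set_printoptions(precision=2,suppress=True)
print(readout.sense()['eef_pos'],readout.sense()['tcp_rot'])
shot('wrist','w9')
s=readout.sense()
print(go(489.5,165.1,150,3.229))
E
```

```text
[ 635.62 -170.39  156.4 ] [-3.14  0.   -2.93]
(array([ 7.24, 35.82,  0.55]), array([ 0.  , -0.  ,  0.12]))
```

View pics/w9.png

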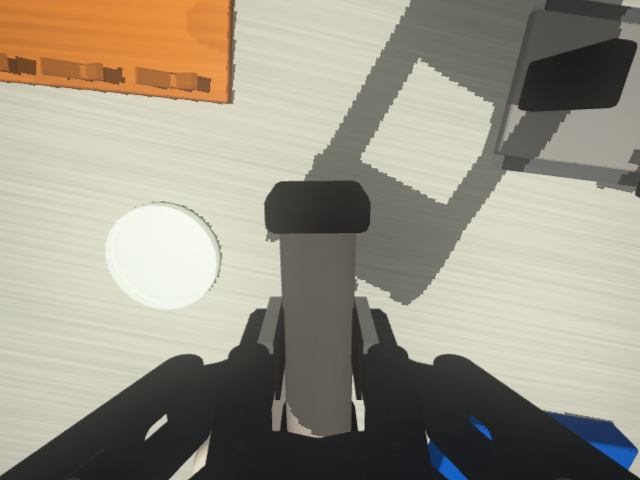

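```bash
python3 - <<'E'
from h import *
np.set_printoptions(precision=1,suppress=True)
for h in (8,9.8): print(h,held('w9',(318,232.5),(320,436),h))
E
```

```text
8 (array([ 42.9,  -0.4, -24.9]), array([-44.1,   0.4, -22.1]), np.float64(86.93128675527224))
9.8 (array([ 43.4,  -0.4, -26.7]), array([-42.3,   0.4, -23.9]), np.float64(85.66803661758432))
```

>>> play_rows(rows=[[255,[0.7,3.6,0],[0,0,0]],[255,[1.5,7.2,0],[0,0,0]],[255,[2.2,10.8,0],[0,0,0]],[255,[2.9,14.4,0],[0,0,0.04]],[255,[3.6,18,0],[0,0,0.08]],[255,[4.4,21.6,0],[0,0,0.12]],[255,[5.1,25.2,0],[0,0,0.122]],[255,[5.9,28.8,0.5],[0,0,0.122]],[255,[6.6,32.4,1],[0,0,0.122]],[255,[7.2,35.8,2],[0,0,0.122]],[255,[7.2,35.8,3],[0,0,0.122]],[255,[7.2,35.8,3],[0,0,0.122]]])

```text
clock: 15.18
eef_pos: [487.7, 165.4, 123.0]
tcp_rot: [-3.14, -0.006, -3.05]
contact_force: [-0.7, -0.5, -1.8]
opening: 0.298
```

>>> play_rows(rows=[[255,[0,0,0],[0,0,0]],[255,[0,0,0],[0,0,0]]])

```text
clock: 15.35
eef_pos: [490.9, 163.9, 125.7]
tcp_rot: [-3.141, -0.001, -3.055]
contact_force: [0.2, -0.0, -1.5]
opening: 0.298
```

```bash
python3 - <<'E'
from h import *
np.set_printoptions(precision=2,suppress=True)
print(readout.sense()['eef_pos'],readout.sense()['tcp_rot'])
shot('wrist','w10')
E
```

```text
[490.86 163.89 125.7 ] [-3.14 -0.   -3.05]
```

View pics/w10.png

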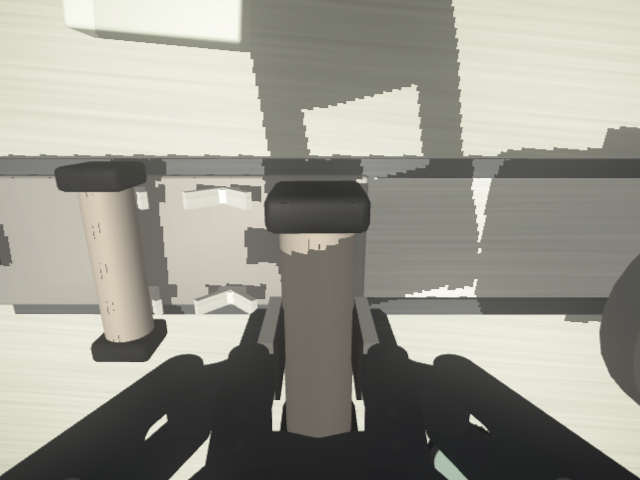

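>>> play_rows(rows=[[255,[0.2,0.15,2],[0,0,0]],[255,[0.2,0.15,4],[0,0,0]],[255,[0.2,0.15,5.5],[0,0,0]],[255,[0.2,0.15,6.5],[0,0,0]],[255,[0.2,0.15,7.2],[0,0,0]],[255,[0.2,0.15,7.5],[0,0,0]],[255,[0.2,0.15,7.6],[0,0,0]],[255,[0.2,0.15,7.6],[0,0,0]]])

```text
clock: 16.07
eef_pos: [489.2, 166.0, 50.7]
tcp_rot: [3.141, 0.001, -3.054]
contact_force: [-0.0, -0.3, -1.0]
opening: 0.299
```

>>> play_rows(rows=[[255,[0,0,0.1],[0,0,0]],[255,[0,0,0.2],[0,0,0]],[255,[0,0,0.2],[0,0,0]]])

```text
clock: 16.32
eef_pos: [489.3, 166.2, 48.9]
tcp_rot: [3.141, 0.001, -3.054]
contact_force: [-0.5, 0.2, 1.6]
opening: 0.3
```

Just touching. Another 1 mm, then release with a partial opening.

>>> play_rows(rows=[[255,[0,0,0.1],[0,0,0]],[255,[0,0,0.1],[0,0,0]]])

```text
clock: 16.48
eef_pos: [489.5, 166.3, 48.2]
tcp_rot: [3.141, 0.002, -3.054]
contact_force: [-0.9, -2.4, 7.2]
opening: 0.297
```

>>> play_rows(rows=[[100,[0,0,0],[0,0,0]],[80,[0,0,0],[0,0,0]],[80,[0,0,0],[0,0,0]],[80,[0,0,-2],[0,0,0]],[60,[0,0,-6],[0,0,0]],[0,[0,0,-10],[0,0,0]],[0,[0,-3,-13],[0,0,0]],[0,[0,-6,-15],[0,0,0]],[0,[0,-6,-15],[0,0,0]],[0,[0,-6,-15],[0,0,0]],[0,[0,-6,-15],[0,0,0]]])

```text
clock: 17.4
eef_pos: [493.7, 106.3, 196.9]
tcp_rot: [3.141, -0.0, -3.055]
contact_force: [0.4, 0.7, -0.5]
opening: 0.999
```

```bash
python3 - <<'E'
from h import *
print(readout.sense()['eef_pos'],readout.sense()['tcp_rot'])
shot('wrist','w11')
E
```

```text
[493.65606276 106.34644326 196.87181996] [ 3.14131935e+00 -4.51325264e-04 -3.05479896e+00]
```

View pics/w11.png

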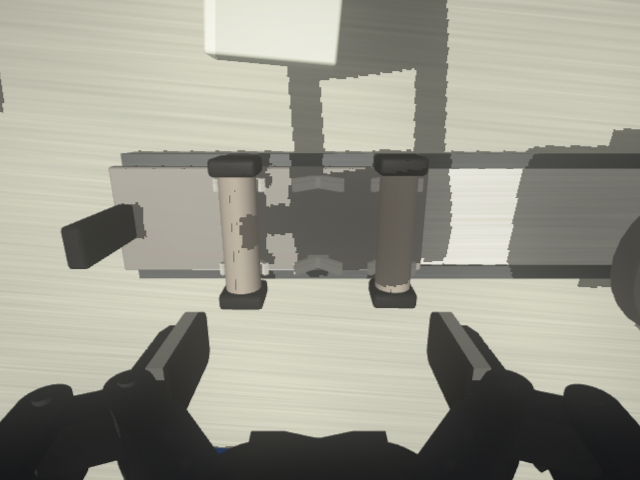

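```bash
python3 - <<'E'
from h import *
np.set_printoptions(precision=1,suppress=True)
print(corefit('w11',(205,152,270,310),60,90)); print(corefit('w11',(368,152,430,310),60,90))
s=readout.sense(); print(go(509.8,-53.7,75,3.229))
shot('top','t2')
E
```

```text
(array([498.4,  48. ,  70.8]), 5921, np.float64(0.08733731508799158), np.float64(-54.0796010215789), np.float64(58.91389615296846), array([500.8,  48.2]), [np.float64(70.46478759617139), np.float64(70.5910952665065), np.float64(70.53362763432995)])
(array([487.2, 163.8,  71. ]), 5968, np.float64(0.08517909722880258), np.float64(-54.03439830856776), np.float64(59.29092948869332), array([489.8, 164. ]), [np.float64(70.7647239626784), np.float64(70.80010038659441), np.float64(70.80751513176023)])
(array([ -0.3, -16.1,  12.1]), array([ 0., -0.,  0.]))
```

View pics/t2.png

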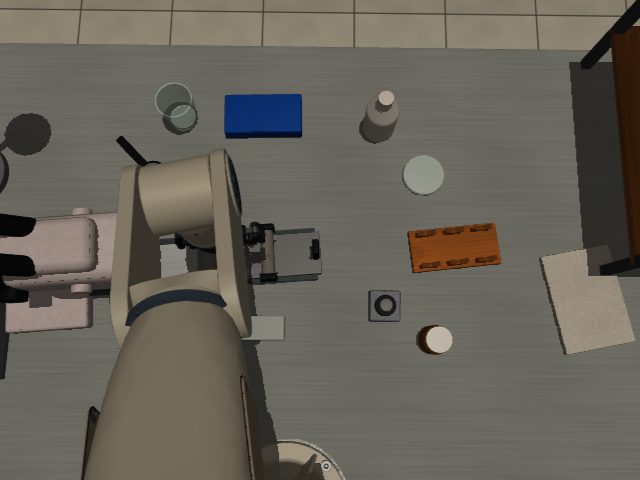

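```bash
python3 - <<'E'
from h import *
np.set_printoptions(precision=0,suppress=True)
p,d,k,T,P=load('top0')
m=(d>0)&(P[...,1]<420)&(P[...,1]>200)&(P[...,2]>130)&(P[...,0]>300)&(P[...,0]<650)
for a in range(230,420,20):
    q=P[m&(P[...,1]>=a)&(P[...,1]<a+20)]
    if len(q)>5: print(a,len(q),'x',np.percentile(q[:,0],[2,98]),'z',np.percentile(q[:,2],[2,50,98]))
p,d,k,T,P=load('scene0')
m=(d>0)&(P[...,1]<420)&(P[...,1]>200)&(P[...,2]>110)&(P[...,0]>300)&(P[...,0]<650)
for a in range(230,420,20):
    q=P[m&(P[...,1]>=a)&(P[...,1]<a+20)]
    if len(q)>5: print(a,len(q),'x',np.percentile(q[:,0],[2,98]),'z',np.percentile(q[:,2],[2,50,98]))
p,d,k,T,P=load('t2')
# arm fork extents
for v,u in [(180,232),(220,232),(240,240),(180,130),(300,240),(170,180),(230,200),(200,225)]: print((u,v),P[v,u])
E
```

```text
250 1249 x [427. 533.] z [199. 253. 274.]
270 929 x [422. 535.] z [216. 274. 279.]
290 1031 x [420. 533.] z [219. 276. 302.]
310 1187 x [418. 531.] z [226. 305. 313.]
330 1071 x [403. 544.] z [231. 308. 314.]
350 983 x [403. 545.] z [247. 309. 314.]
370 916 x [413. 530.] z [229. 310. 314.]
390 1055 x [411. 525.] z [222. 311. 324.]
410 648 x [410. 523.] z [225. 321. 339.]
250 529 x [440. 533.] z [198. 254. 273.]
270 957 x [435. 541.] z [184. 270. 277.]
290 1102 x [437. 541.] z [134. 268. 290.]
310 1371 x [448. 539.] z [134. 274. 312.]
330 1340 x [446. 545.] z [135. 271. 313.]
350 1293 x [443. 549.] z [137. 273. 313.]
370 1130 x [441. 546.] z [184. 284. 313.]
390 1243 x [437. 532.] z [192. 289. 320.]
410 724 x [434. 531.] z [195. 307. 335.]
(232, 180) [506.  41. 574.]
(232, 220) [450.  33. 610.]
(240, 240) [436.  31. 561.]
(130, 180) [500. 156. 587.]
(240, 300) [358.  14. 664.]
(180, 170) [515. 101. 580.]
(200, 230) [461.  92. 499.]
(225, 200) [469.  40. 620.]
```

>>> play_rows(rows=[[0,[0,-4,0],[0,0,0]],[0,[0,-8,0],[0,0,0]],[0,[0,-12,0],[0,0,0]],[0,[0,-16.1,0],[0,0,0]],[0,[0,-16.1,3],[0,0,0]],[0,[0,-16.1,6.5],[0,0,0]],[0,[0,-16.1,10],[0,0,0]],[0,[0,-16.1,12.2],[0,0,0]],[0,[0,-16.1,12.2],[0,0,0]],[255,[0,-16.1,12.2],[0,0,0]],[255,[0,-16.1,12.2],[0,0,0]],[255,[0,-16.1,12.2],[0,0,0]]], squeeze=50)

```text
clock: 18.5
eef_pos: [509.3, -53.8, 76.7]
tcp_rot: [-3.141, 0.002, -3.053]
contact_force: [-0.1, 0.6, 0.2]
opening: 0.605
```

>>> play_rows(rows=[[255,[0,0,0],[0,0,0]],[255,[0,0,0],[0,0,0]],[255,[0,0,0],[0,0,0]]])

```text
clock: 18.75
eef_pos: [508.8, -54.0, 76.3]
tcp_rot: [-3.141, 0.002, -3.054]
contact_force: [-3.9, 1.2, 17.7]
opening: 0.156
```

>>> play_rows(rows=[[255,[0,0.3,0],[0,0,0]],[255,[0,0.9,0],[0,0,0]],[255,[0,1.7,0],[0,0,0]],[255,[0,2.6,0],[0,0,0]],[255,[0,3.6,0],[0,0,0]],[255,[0,4.6,0],[0,0,0]],[255,[0,5.6,0],[0,0,0]],[255,[0,6.6,0],[0,0,0]],[255,[0,7.6,0],[0,0,0]],[255,[0,8.5,0],[0,0,0]],[255,[0,9.2,0],[0,0,0]],[255,[0,9.6,0],[0,0,0]]])

```text
clock: 19.75
eef_pos: [500.4, 42.1, 76.4]
tcp_rot: [-3.141, 0.002, -3.054]
contact_force: [0.1, -2.1, 7.3]
opening: 0.155
```

>>> play_rows(rows=[[255,[0,0.4,0],[0,0,0]],[255,[0,1.0,0],[0,0,0]],[255,[0,1.8,0],[0,0,0]],[255,[0,2.8,0],[0,0,0]],[255,[0,3.8,0],[0,0,0]],[255,[0,4.8,0],[0,0,0]],[255,[0,5.8,0],[0,0,0]],[255,[0,6.8,0],[0,0,0]],[255,[0,7.8,0],[0,0,0]],[255,[0,8.6,0],[0,0,0]],[255,[0,9.2,0],[0,0,0]],[255,[0,9.6,0],[0,0,0]]])

```text
clock: 20.75
eef_pos: [492.1, 137.8, 76.4]
tcp_rot: [3.141, 0.002, -3.054]
contact_force: [0.3, -1.8, 6.3]
opening: 0.159
```

>>> play_rows(rows=[[255,[0,0.5,0],[0,0,0]],[255,[0,1.1,0],[0,0,0]],[255,[0,1.7,0],[0,0,0]],[255,[0,2.2,0],[0,0,0]],[255,[0,2.6,0],[0,0,0]],[255,[0,2.9,0],[0,0,0]],[255,[0,3.1,0],[0,0,0]],[255,[0,3.2,0],[0,0,0]]])

```text
clock: 21.42
eef_pos: [489.4, 169.4, 76.4]
tcp_rot: [3.141, 0.002, -3.054]
contact_force: [-0.3, -0.8, 6.0]
opening: 0.156
```

>>> play_rows(rows=[[255,[0,0.2,0],[0,0,0]],[255,[0,0.4,0],[0,0,0]],[255,[0,0.6,0],[0,0,0]],[255,[0,0.6,0],[0,0,0]]])

```text
clock: 21.75
eef_pos: [489.2, 170.3, 76.4]
tcp_rot: [-3.134, 0.001, -3.051]
contact_force: [7.0, -36.4, 12.2]
opening: 0.154
```

>>> play_rows(rows=[[255,[0,-0.5,0],[0,0,0]],[255,[0,-0.5,0],[0,0,0]],[100,[0,-0.5,0],[0,0,0]],[0,[0,-0.5,0],[0,0,0]],[0,[0,-0.5,0],[0,0,0]],[0,[0,-0.5,0],[0,0,0]],[0,[0,-0.5,-4],[0,0,0]],[0,[0,-0.5,-8],[0,0,0]],[0,[0,-0.5,-12],[0,0,0]],[0,[0,-4,-13],[0,0,0]],[0,[0,-4,-13],[0,0,0]],[0,[0,-4,-13],[0,0,0]]])

```text
clock: 22.75
eef_pos: [491.8, 134.6, 206.0]
tcp_rot: [3.141, 0.002, -3.055]
contact_force: [0.3, -0.5, -0.8]
opening: 1.0
```

```bash
python3 - <<'E'
from h import *
print(readout.sense()['eef_pos'],readout.sense()['tcp_rot'])
shot('wrist','w12'); shot('scene','s12')
print(go(400,-190,200,3.229))
E
```

```text
[491.76418442 134.58969764 206.0481113 ] [ 3.14132631e+00  1.62524636e-03 -3.05545263e+00]
(array([ 11.88, -31.62,   0.46]), array([ 0.0001, -0.0013, -0.0002]))
```

View pics/s12.png

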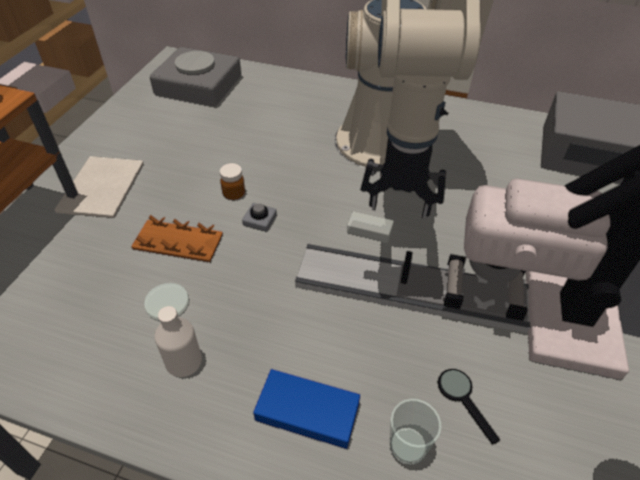

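View pics/w12.png

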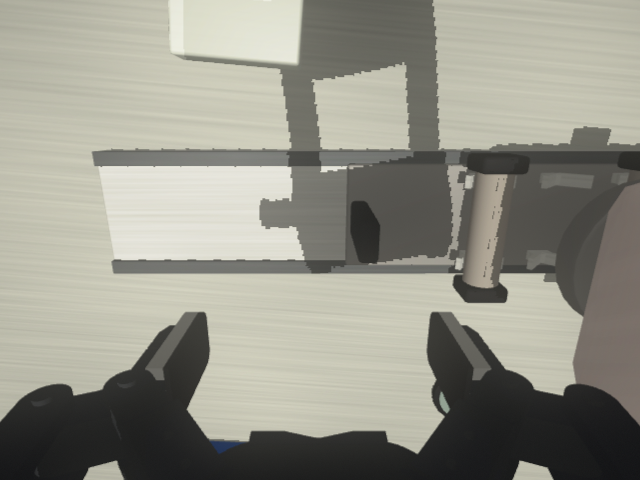

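>>> play_rows(rows=[[255,[1.3,-3.6,0],[0,0,0]],[255,[2.6,-7.2,0],[0,0,0]],[255,[4,-10.8,0],[0,0,0]],[255,[5.3,-14.4,0],[0,0,0]],[255,[6.6,-18,0],[0,0,0]],[255,[8,-21.6,0],[0,0,0]],[255,[9.4,-25.2,0],[0,0,0]],[255,[10.6,-28.8,0],[0,0,0]],[255,[11.9,-31.6,0],[0,0,0]],[255,[11.9,-31.6,0],[0,0,0]],[255,[11.9,-31.6,0],[0,0,0]],[255,[11.9,-31.6,0],[0,0,0]]])

```text
clock: 23.85
eef_pos: [400.4, -189.2, 204.4]
tcp_rot: [3.14, -0.001, -3.054]
contact_force: [0.5, 0.3, 0.3]
opening: -0.003
```

```bash
python3 - <<'E'
from h import *
np.set_printoptions(precision=1,suppress=True)
print(readout.sense()['eef_pos'],readout.sense()['tcp_rot'])
shot('wrist','w13')
p,d,k,T,P=load('w12'); print('handle',ray(371,235,105,k,T),'core',corefit('w12',(450,150,530,303),60,90))
E
```

```text
[ 400.4 -189.2  204.4] [ 3.1 -0.  -3.1]
handle [483.3 169.8 105. ] core (array([479.7, 265. ,  70.8]), 5873, np.float64(0.08480422212910772), np.float64(-54.11088557470981), np.float64(59.3502314267453), array([482.3, 265.2]), [np.float64(70.70231628231642), np.float64(70.69512789857248), np.float64(70.78843753938827)])
```

View pics/w13.png

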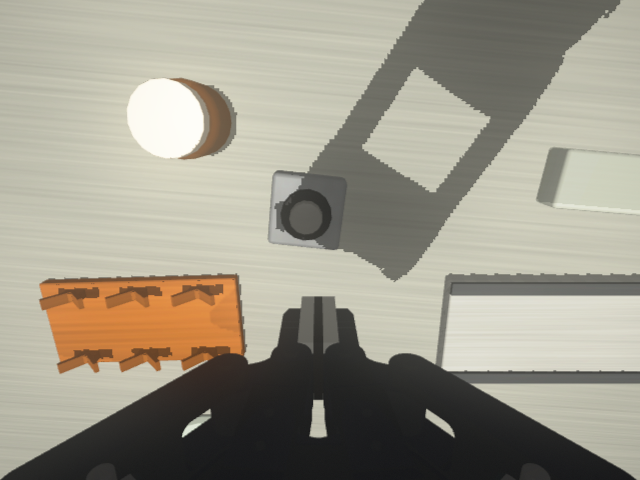

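```bash
python3 - <<'E'
from h import *
np.set_printoptions(precision=1,suppress=True)
p,d,k,T,P=load('w13')
q=P[208:224,298:314].reshape(-1,3); print(np.median(q,0)); z=np.median(q[:,2])
g=cv2.cvtColor(p,cv2.COLOR_RGB2GRAY)[165:260,260:355]; cv2.imwrite('pics/btn.png',cv2.resize(cv2.convertScaleAbs(p[165:260,260:355,::-1],alpha=1.5),None,fx=5,fy=5,interpolation=cv2.INTER_CUBIC))
print(cv2.HoughCircles(cv2.resize(g,None,fx=4,fy=4),cv2.HOUGH_GRADIENT,1,20,param1=60,param2=15,minRadius=50,maxRadius=120)[0][:4]/4+np.array([260,165,0]))
c=ray(306,215.5,z,k,T); print(c, go(c[0],c[1],z+5,3.229))
print(378.6*14/ (T[2,3]-z))
E
```

```text
[ 396.1 -199.4   44.8]
[[306.1 214.6  25.6]
 [309.6 218.4  20.6]
 [302.1 211.1  28.8]
 [285.6 181.4  13.9]]
[ 396.1 -199.    44.8] (array([ 0.5, -1. , 15.5]), array([ 0., -0.,  0.]))
17.48937042873466
```

View pics/btn.png

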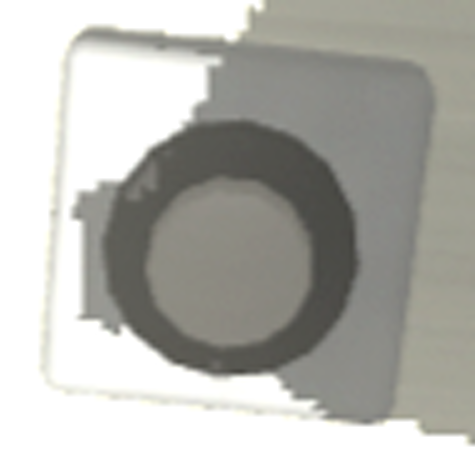

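>>> play_rows(rows=[[255,[0.35,-1,3],[0,0,0]],[255,[0.35,-1,6.5],[0,0,0]],[255,[0.35,-1,10],[0,0,0]],[255,[0.35,-1,13],[0,0,0]],[255,[0.35,-1,15],[0,0,0]],[255,[0.35,-1,15.5],[0,0,0]],[255,[0.35,-1,15.5],[0,0,0]]])

```text
clock: 24.48
eef_pos: [397.4, -198.6, 49.0]
tcp_rot: [3.14, -0.003, -3.052]
contact_force: [-0.1, 0.1, 0.9]
opening: 0.001
```

>>> play_rows(rows=[[255,[0,0,0.2],[0,0,0]],[255,[0,0,0.4],[0,0,0]],[255,[0,0,0.6],[0,0,0]],[255,[0,0,0.6],[0,0,0]]])

```text
clock: 24.82
eef_pos: [398.6, -200.5, 45.0]
tcp_rot: [-3.141, 0.001, -3.054]
contact_force: [-0.9, 0.2, -0.1]
opening: 0.002
```

>>> play_rows(rows=[[255,[0,0,0.2],[0,0,0]],[255,[0,0,0.4],[0,0,0]],[255,[0,0,0.6],[0,0,0]],[255,[0,0,0.6],[0,0,0]]])

```text
clock: 25.15
eef_pos: [398.5, -200.6, 38.3]
tcp_rot: [-3.141, 0.001, -3.054]
contact_force: [1.9, 0.8, 3.8]
opening: 0.002
```

>>> play_rows(rows=[[255,[0,0,0.15],[0,0,0]],[255,[0,0,0.3],[0,0,0]],[255,[0,0,0.3],[0,0,0]]])

```text
clock: 25.4
eef_pos: [398.7, -200.7, 37.3]
tcp_rot: [-3.141, 0.001, -3.054]
contact_force: [-5.9, 4.4, 41.9]
opening: -0.004
```

>>> play_rows(rows=[[255,[0,0,-1],[0,0,0]],[255,[0,0,-4],[0,0,0]],[0,[0,0,-8],[0,0,0]],[0,[0,0,-12],[0,0,0]],[0,[0,0,-16],[0,0,0]],[0,[0,0,-16],[0,0,0]],[0,[0,0,-16],[0,0,0]]])

```text
clock: 25.98
eef_pos: [399.0, -200.9, 197.3]
tcp_rot: [-3.139, 0.004, -3.054]
contact_force: [-0.6, -0.4, -0.9]
opening: 0.702
```

```bash
python3 - <<'E'
from h import *
print(readout.sense()['eef_pos'])
print(go(490,169.5,200,3.229))
shot('top','t14')
E
```

```text
[ 399.02956142 -200.91198503  197.3355935 ]
(array([-12.31,  36.1 ,  -0.31]), array([-0.0025,  0.0037,  0.0003]))
```

View pics/t14.png

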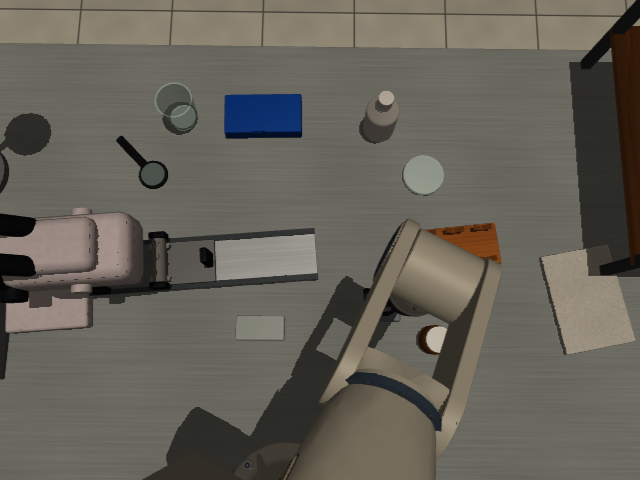

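Carriage still home (core at (159,260), handle at (206,257)). Going to the handle.

>>> play_rows(rows=[[0,[-1.3,3.7,0],[0,0,0]],[0,[-2.6,7.4,0],[0,0,0]],[0,[-3.9,11.1,0],[0,0,0]],[0,[-5.2,14.8,0],[0,0,0]],[0,[-6.5,18.5,0],[0,0,0]],[0,[-7.8,22.2,0],[0,0,0]],[0,[-9.1,25.9,0],[0,0,0]],[0,[-10.4,29.6,0],[0,0,0]],[0,[-11.6,33.3,0],[0,0,0]],[0,[-12.3,36.1,0],[0,0,0]],[0,[-12.3,36.1,0],[0,0,0]],[0,[-12.3,36.1,0],[0,0,0]]])

```text
clock: 27.03
eef_pos: [487.6, 170.9, 192.9]
tcp_rot: [-3.14, -0.004, -3.051]
contact_force: [-0.3, -0.3, -0.1]
opening: 1.002
```

>>> play_rows(rows=[[0,[0,0,3],[0,0,0]],[0,[0,0,6],[0,0,0]],[0,[0,0,9],[0,0,0]],[0,[0,0,12],[0,0,0]],[0,[0,0,12.2],[0,0,0]],[0,[0,0,12.2],[0,0,0]],[255,[0,0,12.2],[0,0,0]],[255,[0,0,12.2],[0,0,0]],[255,[0,0,12.2],[0,0,0]],[255,[0,0,12.2],[0,0,0]],[255,[0,0,12.2],[0,0,0]],[255,[0,0,12.2],[0,0,0]]], squeeze=50)

```text
clock: 28.03
eef_pos: [489.3, 170.1, 74.0]
tcp_rot: [-3.142, 0.001, -3.054]
contact_force: [-2.1, -2.9, 17.4]
opening: 0.154
```

>>> play_rows(rows=[[255,[0,-0.3,0],[0,0,0]],[255,[0,-0.9,0],[0,0,0]],[255,[0,-1.7,0],[0,0,0]],[255,[0,-2.6,0],[0,0,0]],[255,[0,-3.6,0],[0,0,0]],[255,[0,-4.6,0],[0,0,0]],[255,[0,-5.6,0],[0,0,0]],[255,[0,-6.6,0],[0,0,0]],[255,[0,-7.6,0],[0,0,0]],[255,[0,-8.5,0],[0,0,0]],[255,[0,-9.2,0],[0,0,0]],[255,[0,-9.6,0],[0,0,0]]])

```text
clock: 29.03
eef_pos: [497.6, 74.1, 74.1]
tcp_rot: [3.141, 0.001, -3.054]
contact_force: [-1.8, 2.2, 8.0]
opening: 0.154
```

>>> play_rows(rows=[[255,[0,-0.4,0],[0,0,0]],[255,[0,-1.0,0],[0,0,0]],[255,[0,-1.8,0],[0,0,0]],[255,[0,-2.8,0],[0,0,0]],[255,[0,-3.8,0],[0,0,0]],[255,[0,-4.8,0],[0,0,0]],[255,[0,-5.8,0],[0,0,0]],[255,[0,-6.8,0],[0,0,0]],[255,[0,-7.8,0],[0,0,0]],[255,[0,-8.6,0],[0,0,0]],[255,[0,-9.2,0],[0,0,0]],[255,[0,-9.6,0],[0,0,0]]])

```text
clock: 30.03
eef_pos: [505.9, -21.6, 74.1]
tcp_rot: [3.141, 0.0, -3.054]
contact_force: [-2.4, 2.0, 8.8]
opening: 0.155
```

>>> play_rows(rows=[[255,[0,-0.5,0],[0,0,0]],[255,[0,-1.1,0],[0,0,0]],[255,[0,-1.7,0],[0,0,0]],[255,[0,-2.2,0],[0,0,0]],[255,[0,-2.6,0],[0,0,0]],[255,[0,-2.9,0],[0,0,0]],[255,[0,-3.1,0],[0,0,0]],[255,[0,-3.2,0],[0,0,0]],[255,[0,-3.3,0],[0,0,0]],[255,[0,-3.3,0],[0,0,0]]])

```text
clock: 30.87
eef_pos: [508.7, -54.1, 74.1]
tcp_rot: [-3.142, 0.0, -3.054]
contact_force: [-3.2, -0.7, 9.9]
opening: 0.159
```

>>> play_rows(rows=[[100,[0,0,0],[0,0,0]],[0,[0,0,0],[0,0,0]],[0,[0,0,0],[0,0,0]],[0,[0,0,-1],[0,0,0]],[0,[0,0,-5],[0,0,0]],[0,[0,0,-9],[0,0,0]],[0,[0,0,-13],[0,0,0]],[0,[0,-3.5,-15],[0,0,0]],[0,[0,-7,-17],[0,0,0]],[0,[0,-11,-17],[0,0,0]],[0,[0,-15,-17],[0,0,0]],[0,[0,-19,-17],[0,0,0]]])

```text
clock: 31.87
eef_pos: [525.3, -245.1, 244.9]
tcp_rot: [-3.141, 0.002, -3.053]
contact_force: [1.0, 1.0, -0.4]
opening: 0.996
```

>>> play_rows(rows=[[0,[0,-4,0],[0,0,0]],[0,[0,-8,0],[0,0,0]],[0,[0,-8,0],[0,0,0]],[0,[0,-8,0],[0,0,0]],[0,[0,-8,0],[0,0,0]]])

```text
clock: 32.28
eef_pos: [531.9, -322.8, 243.4]
tcp_rot: [3.141, -0.0, -3.055]
contact_force: [0.3, 0.5, 0.3]
opening: 1.001
```

```bash
python3 - <<'E'
from h import *
print(readout.sense()['eef_pos'],readout.sense()['tcp_rot'])
shot('wrist','w15');shot('scene','s15')
E
```

```text
[ 531.85479776 -322.75990183  243.3811537 ] [ 3.14086014e+00 -4.30620012e-04 -3.05469736e+00]
```

View pics/w15.png

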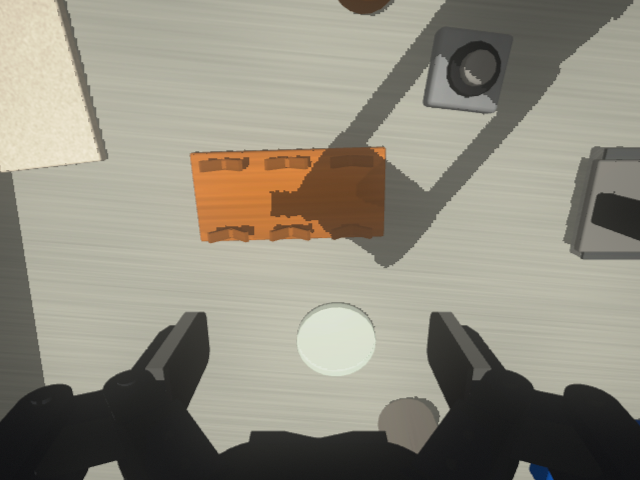

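View pics/s15.png

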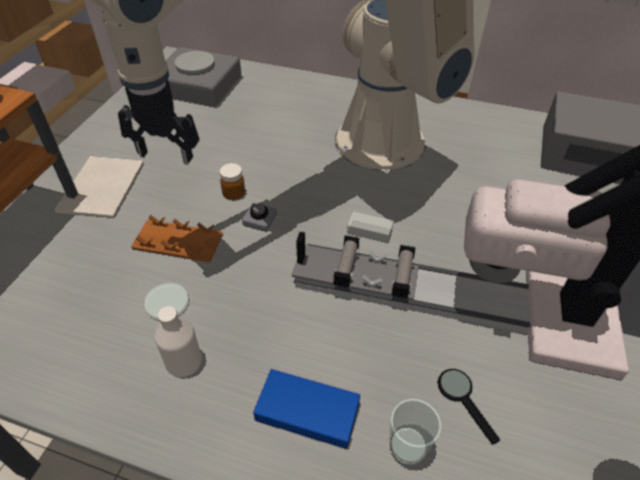

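```bash
python3 - <<'E'
from h import *
p,d,k,T,P=load('w15')
i=cv2.resize(p[140:250,185:392],None,fx=3.8,fy=3.8,interpolation=cv2.INTER_CUBIC); cv2.imwrite('pics/w15c.png',cv2.convertScaleAbs(i[:,:,::-1],alpha=1.7))
E
```

```text
(no output)
```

View pics/w15c.png

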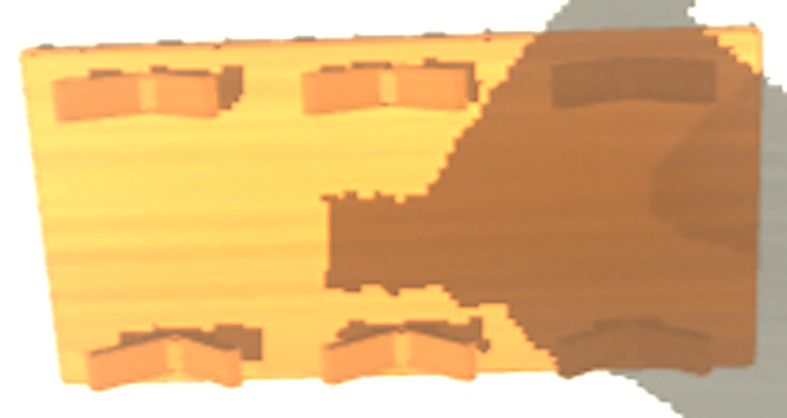

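```bash
cat >rk.py <<'E'
from h import *
np.set_printoptions(precision=1,suppress=True)
p,d,k,T,P=load('w15')
f=lambda a:ray(185+a[0]/3.8,140+a[1]/3.8,37,k,T)
for n,q in dict(R=[(554,84),(715,82),(563,359),(711,356)],M=[(306,93),(467,88),(327,365),(475,362)],L=[(58,100),(219,95),(93,372),(242,368)]).items():
    A=[f(a) for a in q]; ax=(A[2]+A[3]-A[0]-A[1])/2; print(n,np.mean(A,0),ax,np.linalg.norm(ax),np.arctan2(ax[1],ax[0]),np.linalg.norm(A[1]-A[0]),np.linalg.norm(A[3]-A[2]))
E
python3 rk.py; python3 - <<'E'
from h import *
np.set_printoptions(precision=1,suppress=True)
p,d,k,T,P=load('w15')
# orange mask outline
hsv=cv2.cvtColor(p,cv2.COLOR_RGB2HSV); m=((hsv[...,0]<20)&(hsv[...,1]>130)).astype(np.uint8); m[260:]=0; m[:145]=0
cs=max(cv2.findContours(m,0,1)[0],key=cv2.contourArea); ap=cv2.approxPolyDP(cs,6,True)[:,0]; 
for a in ap: print(a,ray(*a,12,k,T))
print(P[195,240])
E
```

```text
R [ 519.6 -291.1   37. ] [67.9  8.4  0. ] 68.38204956021598 0.12373031378740328 38.46455368772201 37.48843383522586
M [ 526.4 -350.3   37. ] [67.7  7.9  0. ] 68.15920495503842 0.11620774240447446 38.55042800144172 37.54677813899244
L [ 533.2 -409.3   37. ] [67.7  8.   0. ] 68.20686122652884 0.11786651221230413 38.636971880132855 37.8881089069176
[384 148] [ 472.2 -263.7   12. ]
[192 153] [ 493.  -447.7   12. ]
[201 239] [ 579.4 -439.6   12. ]
[382 235] [ 559.  -253.5   12. ]
[ 529.9 -400.6   11.9]
```

```bash
python3 - <<'E'
from h import *
print(go(500.8,46.5,150,3.229))
E
```

```text
(array([-0.14, 36.96,  9.37]), array([ 0.0004, -0.0002,  0.0012]))
```

>>> play_rows(rows=[[0,[0,3.9,0],[0,0,0]],[0,[0,7.8,0],[0,0,0]],[0,[0,11.7,0],[0,0,0]],[0,[0,15.6,0],[0,0,0]],[0,[0,19.5,0],[0,0,0]],[0,[0,23.4,0],[0,0,0]],[0,[0,27.3,0],[0,0,0]],[0,[0,31.2,0],[0,0,0]],[0,[-0.1,35,2],[0,0,0]],[0,[-0.1,37,5],[0,0,0]],[0,[-0.1,37,9],[0,0,0]],[0,[-0.1,37,9.4],[0,0,0]]])

```text
clock: 33.38
eef_pos: [496.4, 47.7, 144.7]
tcp_rot: [3.141, -0.008, -3.05]
contact_force: [-2.0, -0.6, -1.0]
opening: 0.999
```

>>> play_rows(rows=[[0,[0,0,0],[0,0,0]],[0,[0,0,0],[0,0,0]]])

```text
clock: 33.55
eef_pos: [501.2, 45.8, 150.6]
tcp_rot: [-3.141, 0.0, -3.053]
contact_force: [0.5, 0.3, 0.1]
opening: 1.0
```

```bash
python3 - <<'E'
from h import *
np.set_printoptions(precision=2,suppress=True)
print(readout.sense()['eef_pos'],readout.sense()['tcp_rot'])
shot('wrist','w16')
print(corefit('w16',(285,130,355,350),60,90))
E
```

```text
[501.2   45.78 150.56] [-3.14  0.   -3.05]
(array([498.34,  45.13,  71.1 ]), 8157, np.float64(0.08664174102990892), np.float64(-53.79485391673463), np.float64(59.46679617181514), array([501.16,  45.38]), [np.float64(70.74955968957241), np.float64(70.7260723022784), np.float64(70.72773827453098)])
```

View pics/w16.png

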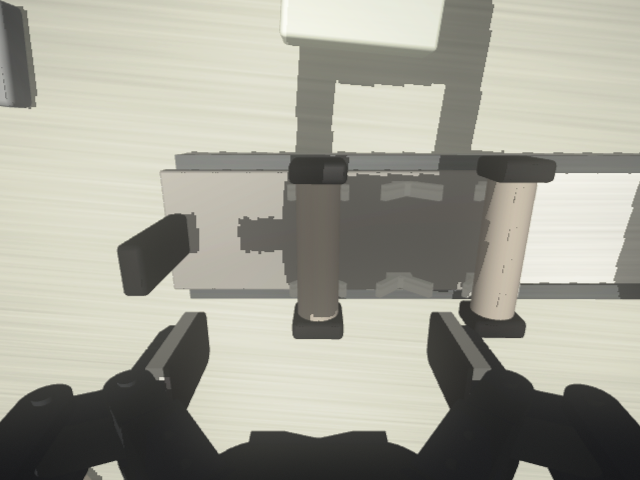

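>>> play_rows(rows=[[0,[0.05,0,3],[0,0,0]],[0,[0.05,0,6],[0,0,0]],[0,[0.05,0,8.5],[0,0,0]],[0,[0.05,0,10],[0,0,0]],[0,[0.05,0,10.1],[0,0,0]],[0,[0.05,0,10.1],[0,0,0]],[255,[0.05,0,10.1],[0,0,0]],[255,[0.05,0,10.1],[0,0,0]],[255,[0.05,0,10.1],[0,0,0]],[255,[0.05,0,10.1],[0,0,0]],[255,[0.05,0,10.1],[0,0,0]],[255,[0.05,0,10.1],[0,0,0]]], squeeze=70)

```text
clock: 34.6
eef_pos: [500.8, 45.6, 49.2]
tcp_rot: [-3.142, 0.001, -3.054]
contact_force: [-2.1, -0.3, 9.9]
opening: 0.302
```

>>> play_rows(rows=[[255,[0,0,-0.5],[0,0,0]],[255,[0,0,-2],[0,0,0]],[255,[0,0,-5],[0,0,0]],[255,[0,0,-8],[0,0,0]],[255,[0,0,-11],[0,0,0]],[255,[0,0,-13],[0,0,0]],[255,[0,0,-13],[0,0,0]],[255,[0,0,-13],[0,0,0]]])

```text
clock: 35.27
eef_pos: [500.8, 45.7, 179.2]
tcp_rot: [3.142, 0.002, -3.054]
contact_force: [-0.2, 0.2, -3.8]
opening: 0.302
```

```bash
python3 - <<'E'
from h import *
np.set_printoptions(precision=2,suppress=True)
print(readout.sense()['eef_pos'],readout.sense()['tcp_rot'])
shot('wrist','w17')
print(go(519.6,-291,170,np.pi+0.117))
E
```

```text
[500.78  45.71 179.17] [ 3.14  0.   -3.05]
(array([  0.99, -33.71,   0.79]), array([-0.  , -0.  , -0.03]))
```

View pics/w17.png

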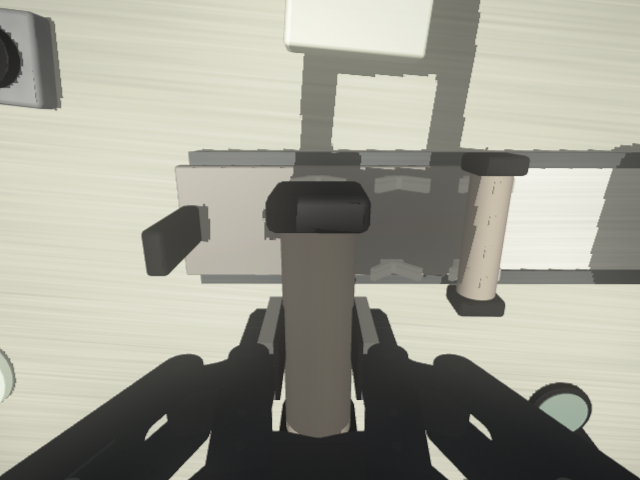

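>>> play_rows(rows=[[255,[0.1,-2.5,0],[0,0,0]],[255,[0.2,-6,0],[0,0,0]],[255,[0.3,-9.5,0],[0,0,0]],[255,[0.4,-13,0],[0,0,-0.01]],[255,[0.5,-16.5,0],[0,0,-0.02]],[255,[0.6,-20,0],[0,0,-0.03]],[255,[0.7,-23.5,0],[0,0,-0.03]],[255,[0.8,-27,0],[0,0,-0.03]],[255,[0.9,-30.5,0],[0,0,-0.03]],[255,[1,-33.7,1],[0,0,-0.03]],[255,[1,-33.7,3],[0,0,-0.03]],[255,[1,-33.7,3],[0,0,-0.03]]])

```text
clock: 36.32
eef_pos: [516.8, -291.0, 143.0]
tcp_rot: [3.137, -0.006, -3.027]
contact_force: [-1.1, 0.3, -3.0]
opening: 0.306
```

>>> play_rows(rows=[[255,[0,0,0],[0,0,0]],[255,[0,0,0],[0,0,0]]])

```text
clock: 36.48
eef_pos: [519.3, -289.9, 147.5]
tcp_rot: [3.14, -0.002, -3.023]
contact_force: [0.7, -0.3, -1.4]
opening: 0.296
```

```bash
python3 - <<'E'
from h import *
np.set_printoptions(precision=2,suppress=True)
print(readout.sense()['eef_pos'],readout.sense()['tcp_rot'])
shot('wrist','w18')
p,d,k,T,P=load('w18')
i=cv2.resize(p[140:330,30:400],None,fx=2.1,fy=2.1,interpolation=cv2.INTER_CUBIC); cv2.imwrite('pics/w18c.png',cv2.convertScaleAbs(i[:,:,::-1],alpha=1.7))
E
```

```text
[ 519.28 -289.85  147.54] [ 3.14 -0.   -3.02]
```

View pics/w18c.png

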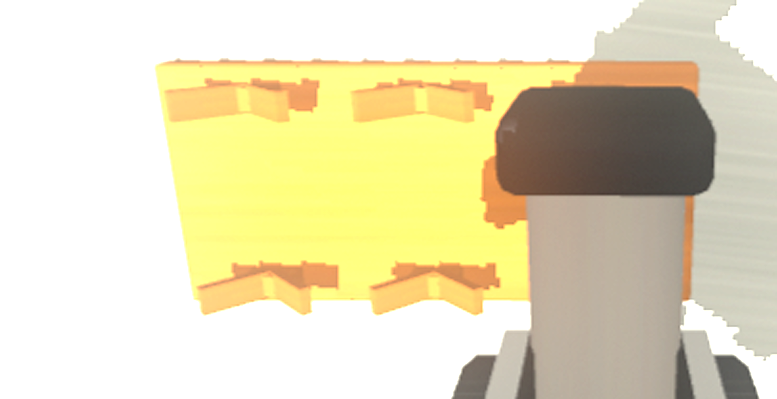

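```bash
python3 - <<'E'
from h import *
np.set_printoptions(precision=1,suppress=True)
p,d,k,T,P=load('w18')
f=lambda a:ray(30+a[0]/2.1,140+a[1]/2.1,37,k,T)
for n,q in dict(M=[(354,106),(474,107),(373,300),(482,299)],L=[(167,106),(288,107),(202,298),(310,300)]).items():
    A=[f(a) for a in q]; ax=(A[2]+A[3]-A[0]-A[1])/2; print(n,np.mean(A,0),ax,np.linalg.norm(ax),np.arctan2(ax[1],ax[0]))
print('held',held('w18',(318,232.5),(320,436),9))
E
```

```text
M [ 526.  -350.5   37. ] [66.8  7.8 -0. ] 67.21270885870291 0.11559769479677051
L [ 532.8 -409.6   37. ] [66.5  8.2  0. ] 66.97425542143712 0.12259250978571767
held (array([ 44.8,   0. , -26. ]), array([-39.8,   0.8, -23. ]), np.float64(84.64211222179597))
```

View pics/w18.png

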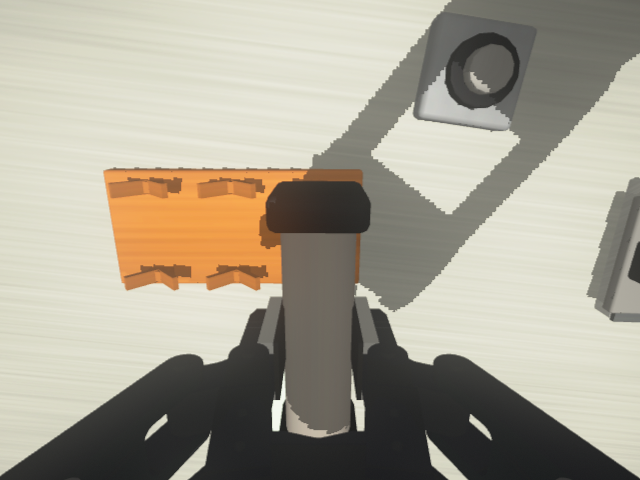

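>>> play_rows(rows=[[255,[-0.03,-0.14,3],[0,0,0]],[255,[-0.03,-0.14,6],[0,0,0]],[255,[-0.03,-0.14,8.5],[0,0,0]],[255,[-0.03,-0.14,10],[0,0,0]],[255,[-0.03,-0.14,10.8],[0,0,0]],[255,[-0.03,-0.14,11.2],[0,0,0]],[255,[-0.03,-0.14,11.4],[0,0,0]],[255,[-0.03,-0.14,11.4],[0,0,0]]])

```text
clock: 37.2
eef_pos: [521.1, -292.3, 35.1]
tcp_rot: [-3.141, 0.001, -3.023]
contact_force: [-0.1, -0.3, -2.0]
opening: 0.298
```

>>> play_rows(rows=[[255,[0.15,0.08,0.1],[0,0,0]],[255,[0.15,0.08,0.2],[0,0,0]],[255,[0.15,0.08,0.3],[0,0,0]],[255,[0.15,0.08,0.3],[0,0,0]]])

```text
clock: 37.53
eef_pos: [519.0, -291.8, 31.6]
tcp_rot: [-3.141, 0.001, -3.024]
contact_force: [-0.1, -0.5, -1.0]
opening: 0.3
```

>>> play_rows(rows=[[255,[0,0,0.1],[0,0,0]],[255,[0,0,0.1],[0,0,0]]])

```text
clock: 37.7
eef_pos: [519.1, -292.0, 31.3]
tcp_rot: [-3.141, 0.001, -3.024]
contact_force: [-2.1, 1.4, 8.5]
opening: 0.297
```

Contact at the expected height. Releasing.

>>> play_rows(rows=[[120,[0,0,0],[0,0,0]],[100,[0,0,0],[0,0,0]],[100,[0,0,0],[0,0,0]],[100,[0,0,-2],[0,0,0]],[80,[0,0,-5],[0,0,0]],[0,[0,0,-9],[0,0,0]],[0,[0,0,-13],[0,0,0]],[0,[0,0,-16],[0,0,0]],[0,[0,0,-16],[0,0,0]],[0,[0,0,-16],[0,0,0]]])

```text
clock: 38.53
eef_pos: [519.9, -292.3, 192.3]
tcp_rot: [-3.139, 0.003, -3.024]
contact_force: [-0.3, -0.1, 0.0]
opening: 1.001
```

```bash
python3 - <<'E'
from h import *
np.set_printoptions(precision=2,suppress=True)
print(readout.sense()['eef_pos'],readout.sense()['tcp_rot'])
shot('wrist','w19')
print(corefit('w19',(285,130,355,320),43,70), go(490,164.5,170,3.229))
E
```

```text
[ 519.89 -292.28  192.31] [-3.14  0.   -3.02]
(array([ 517.43, -292.42,   53.11]), 5371, np.float64(0.11521845017298842), np.float64(-54.473363527775184), np.float64(58.92238114758234), array([ 519.64, -292.17]), [np.float64(52.65491740494008), np.float64(52.78761181270261), np.float64(52.75807593449048)]) (array([-2.5 , 45.64,  2.02]), array([-0.  ,  0.  ,  0.03]))
```

View pics/w19.png

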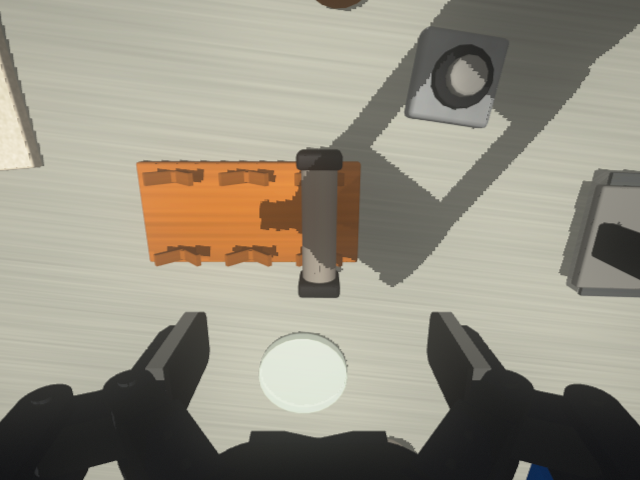

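Core0 is seated in the near slot, with centre (519.6,-292.2) and top about 53 mm. Next is the other core.

>>> play_rows(rows=[[0,[-0.2,3,0],[0,0,0]],[0,[-0.4,7,0],[0,0,0]],[0,[-0.6,11,0],[0,0,0]],[0,[-0.8,15,0],[0,0,0]],[0,[-1,19,0],[0,0,0]],[0,[-1.3,23,0],[0,0,0.01]],[0,[-1.5,27,0],[0,0,0.02]],[0,[-1.7,31,0],[0,0,0.03]],[0,[-1.9,35,0],[0,0,0.03]],[0,[-2.2,39,0],[0,0,0.03]],[0,[-2.4,43,0],[0,0,0.03]],[0,[-2.5,45.6,2],[0,0,0.03]]])

```text
clock: 39.58
eef_pos: [490.7, 167.7, 171.2]
tcp_rot: [3.14, 0.003, -3.053]
contact_force: [1.8, 0.9, 0.2]
opening: 0.995
```

>>> play_rows(rows=[[0,[0,0,0],[0,0,0]],[0,[0,0,2],[0,0,0]],[0,[0,0,2],[0,0,0]],[0,[0,0,2],[0,0,0]]])

```text
clock: 39.92
eef_pos: [488.4, 163.2, 148.5]
tcp_rot: [-3.14, -0.005, -3.054]
contact_force: [-0.8, -0.1, 0.2]
opening: 1.0
```

```bash
python3 - <<'E'
from h import *
np.set_printoptions(precision=2,suppress=True)
print(readout.sense()['eef_pos'],readout.sense()['tcp_rot'])
shot('wrist','w20')
c=corefit('w20',(285,130,355,350),60,90); print(c)
print(go(c[5][0],c[5][1],49,3.229))
E
```

```text
[488.44 163.23 148.51] [-3.14 -0.   -3.05]
(array([486.8 , 164.53,  71.11]), 8222, np.float64(0.08625149449452807), np.float64(-53.722153165594776), np.float64(59.36104307153023), array([489.61, 164.77]), [np.float64(70.76730423683156), np.float64(70.80243152420783), np.float64(70.75806259848893)])
(array([-0.07,  0.15, 10.05]), array([-0., -0., -0.]))
```

View pics/w20.png

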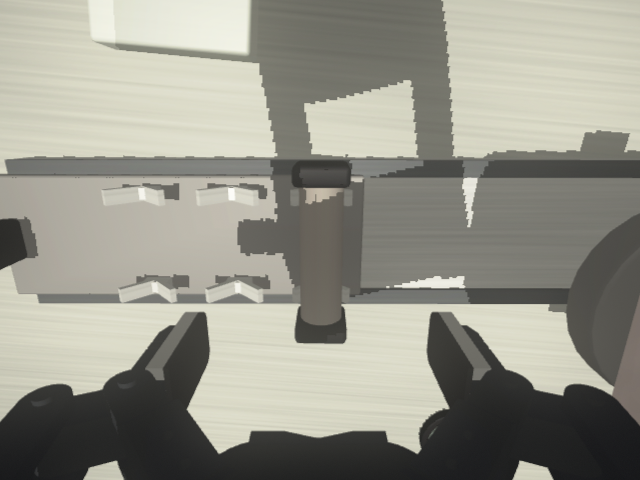

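>>> play_rows(rows=[[0,[0,0.05,3],[0,0,0]],[0,[0,0.05,6],[0,0,0]],[0,[0,0.05,8.5],[0,0,0]],[0,[0,0.05,10],[0,0,0]],[0,[0,0.05,10.1],[0,0,0]],[0,[0,0.05,10.1],[0,0,0]],[255,[0,0.05,10.1],[0,0,0]],[255,[0,0.05,10.1],[0,0,0]],[255,[0,0.05,10.1],[0,0,0]],[255,[0,0.05,10.1],[0,0,0]],[255,[0,0.05,10.1],[0,0,0]],[255,[0,0.05,10.1],[0,0,0]]], squeeze=70)

```text
clock: 40.97
eef_pos: [490.5, 165.1, 50.3]
tcp_rot: [3.141, 0.001, -3.054]
contact_force: [-2.5, 2.5, 10.2]
opening: 0.298
```

>>> play_rows(rows=[[255,[0,0,-0.5],[0,0,0]],[255,[0,0,-2],[0,0,0]],[255,[0,0,-5],[0,0,0]],[255,[0,0,-8],[0,0,0]],[255,[0,0,-11],[0,0,0]],[255,[0,0,-13],[0,0,0]],[255,[0,0,-13],[0,0,0]],[255,[0,0,-13],[0,0,0]]])

```text
clock: 41.63
eef_pos: [490.5, 164.7, 180.3]
tcp_rot: [3.141, 0.002, -3.054]
contact_force: [-0.3, -1.1, -2.1]
opening: 0.297
```

```bash
python3 - <<'E'
from h import *
np.set_printoptions(precision=2,suppress=True)
print(readout.sense()['eef_pos'],readout.sense()['tcp_rot'])
print(go(532.9,-409.5,150,np.pi+0.117))
E
```

```text
[490.49 164.73 180.27] [ 3.14  0.   -3.05]
(array([  0.81, -57.58,   3.  ]), array([ 0.  ,  0.  , -0.03]))
```

>>> play_rows(rows=[[255,[0,-2,0],[0,0,0]],[255,[0,-5,0],[0,0,0]],[255,[0.1,-8.5,0],[0,0,0]],[255,[0.2,-12,0],[0,0,0]],[255,[0.3,-15.5,0],[0,0,0]],[255,[0.3,-19,0],[0,0,0]],[255,[0.4,-22.5,0],[0,0,-0.01]],[255,[0.4,-26,0],[0,0,-0.02]],[255,[0.5,-29.5,0],[0,0,-0.03]],[255,[0.5,-33,0],[0,0,-0.03]],[255,[0.6,-36.5,0],[0,0,-0.03]],[255,[0.6,-40,0],[0,0,-0.03]]])

```text
clock: 42.63
eef_pos: [517.6, -235.7, 177.2]
tcp_rot: [3.14, -0.003, -3.024]
contact_force: [0.1, 1.0, -1.7]
opening: 0.299
```

>>> play_rows(rows=[[255,[0.6,-3.5,0],[0,0,0]],[255,[0.6,-7,0],[0,0,0]],[255,[0.7,-10.5,0],[0,0,0]],[255,[0.7,-14,0.5],[0,0,0]],[255,[0.7,-16.5,1],[0,0,0]],[255,[0.7,-17.6,2],[0,0,0]],[255,[0.7,-17.6,3],[0,0,0]],[255,[0.7,-17.6,3],[0,0,0]],[255,[0.7,-17.6,3],[0,0,0]]])

```text
clock: 43.38
eef_pos: [531.6, -407.9, 147.1]
tcp_rot: [3.138, -0.003, -3.023]
contact_force: [-0.7, 0.1, -2.1]
opening: 0.295
```

```bash
python3 - <<'E'
from h import *
np.set_printoptions(precision=2,suppress=True)
print(readout.sense()['eef_pos'],readout.sense()['tcp_rot'])
shot('wrist','w21')
print(go(532.9,-409.5,150,np.pi+0.117))
E
```

```text
[ 531.59 -407.9   147.11] [ 3.14 -0.   -3.02]
(array([-0.04, -0.14, -0.18]), array([ 0., -0.,  0.]))
```

View pics/w21.png

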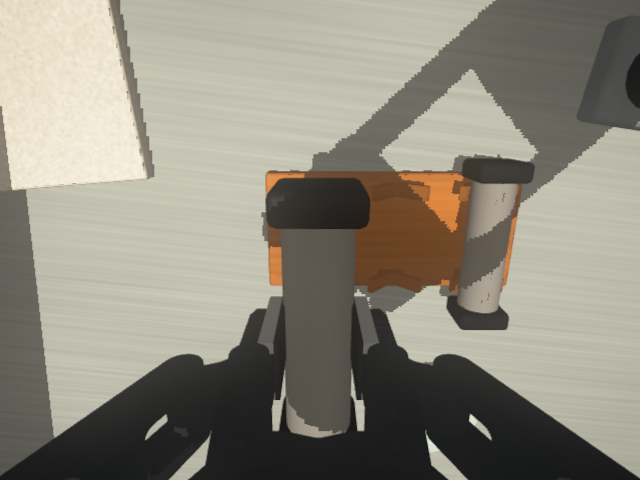

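```bash
python3 - <<'E'
from h import *
np.set_printoptions(precision=2,suppress=True)
print(corefit('w21',(440,150,540,332),43,70)); print(held('w21',(318,228),(320,436),7.7))
p,d,k,T,P=load('w21')
hsv=cv2.cvtColor(p,cv2.COLOR_RGB2HSV); print('rack corners z12', ray(266,172,12,k,T),ray(271,285,12,k,T))
E
```

```text
(array([ 516.98, -295.98,   53.06]), 7592, np.float64(0.11554237753729128), np.float64(-53.66194794044709), np.float64(59.702974911050234), array([ 519.98, -295.63]), [np.float64(52.86304604907717), np.float64(52.77439418578575), np.float64(52.89123613343662)])
(array([ 46.17,   0.19, -24.62]), array([-40.56,   0.99, -21.76]), np.float64(86.73256894950266))
rack corners z12 [ 492.55 -450.     12.  ] [ 581.34 -439.13   12.  ]
```

>>> play_rows(rows=[[255,[-0.1,-0.05,3],[0,0,0]],[255,[-0.1,-0.05,6],[0,0,0]],[255,[-0.1,-0.05,8.5],[0,0,0]],[255,[-0.1,-0.05,10],[0,0,0]],[255,[-0.1,-0.05,10.8],[0,0,0]],[255,[-0.1,-0.05,11.2],[0,0,0]],[255,[-0.1,-0.05,11.3],[0,0,0]],[255,[-0.1,-0.05,11.3],[0,0,0]]])

```text
clock: 44.1
eef_pos: [534.6, -410.5, 37.4]
tcp_rot: [-3.141, 0.001, -3.023]
contact_force: [-1.2, 0.8, -1.0]
opening: 0.293
```

>>> play_rows(rows=[[255,[0.05,0.08,0.15],[0,0,0]],[255,[0.05,0.08,0.3],[0,0,0]],[255,[0.05,0.08,0.4],[0,0,0]],[255,[0.05,0.08,0.45],[0,0,0]],[255,[0.05,0.08,0.45],[0,0,0]]])

```text
clock: 44.52
eef_pos: [534.0, -410.6, 33.0]
tcp_rot: [-3.14, 0.002, -3.024]
contact_force: [-1.1, -1.9, 4.5]
opening: 0.302
```

>>> play_rows(rows=[[255,[0,0.03,0.08],[0,0,0]],[255,[0,0.03,0.08],[0,0,0]]])

```text
clock: 44.68
eef_pos: [534.1, -410.8, 32.7]
tcp_rot: [-3.139, 0.002, -3.024]
contact_force: [-1.5, -2.7, 7.6]
opening: 0.298
```

>>> play_rows(rows=[[120,[0,0,0],[0,0,0]],[100,[0,0,0],[0,0,0]],[100,[0,0,0],[0,0,0]],[100,[0,0,-2],[0,0,0]],[80,[0,0,-5],[0,0,0]],[0,[0,0,-9],[0,0,0]],[0,[0,4,-13],[0,0,0]],[0,[0,6,-16],[0,0,0]],[0,[0,6,-16],[0,0,0]],[0,[0,6,-16],[0,0,0]],[0,[0,6,-16],[0,0,0]]])

```text
clock: 45.6
eef_pos: [526.3, -349.8, 190.9]
tcp_rot: [-3.141, 0.0, -3.023]
contact_force: [0.1, -0.3, -0.7]
opening: 0.999
```

```bash
python3 - <<'E'
from h import *
np.set_printoptions(precision=2,suppress=True)
print(readout.sense()['eef_pos'],readout.sense()['tcp_rot'])
shot('wrist','w22'); shot('scene','s22')
E
```

```text
[ 526.31 -349.76  190.9 ] [-3.14  0.   -3.02]
```

View pics/w22.png

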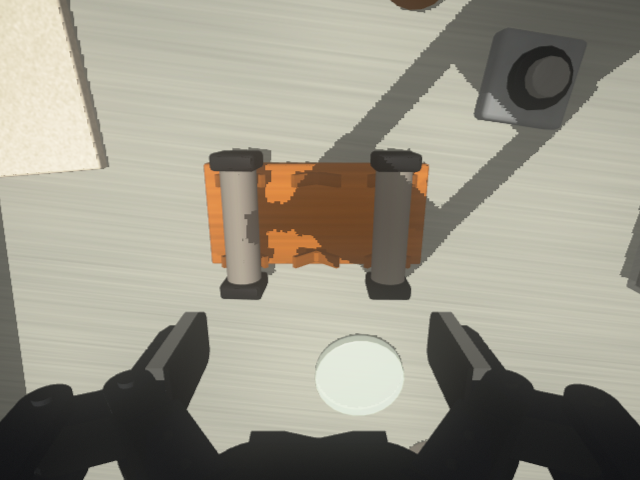

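View pics/s22.png

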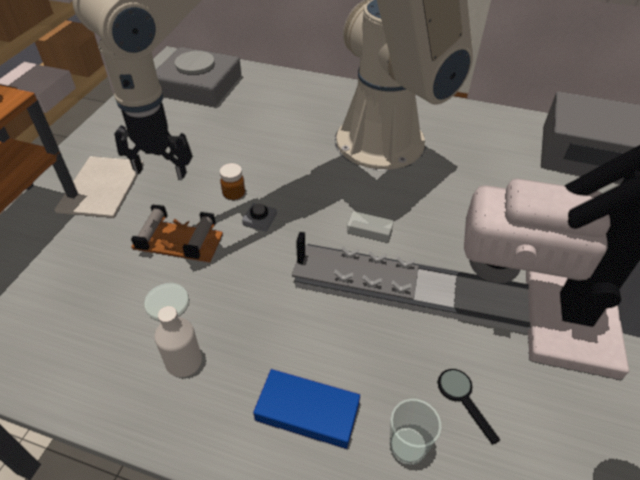

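```bash
python3 - <<'E'
from h import *
np.set_printoptions(precision=2,suppress=True)
for b in [(200,145,272,302),(362,145,425,302)]: print(corefit('w22',b,43,70))
p,d,k,T,P=load('w22')
A=[ray(292,180,37,k,T),ray(341,179,37,k,T),ray(293,261,37,k,T),ray(338,261,37,k,T)];print('M',np.mean(A,0))
for n in ('s15','s22'):
    p,d,k,T,P=load(n); print(n,'handle',P[245,301],P[240,300])
E
```

```text
(array([ 530.87, -410.1 ,   52.97]), 5484, np.float64(0.11631181665387746), np.float64(-54.14218797283133), np.float64(59.24845388491765), array([ 533.4, -409.8]), [np.float64(52.5937225194466), np.float64(52.61742959654785), np.float64(52.53815675657427)])
(array([ 517.5 , -293.99,   53.17]), 5476, np.float64(0.11534494951194844), np.float64(-54.426318398641115), np.float64(59.13627932141713), array([ 519.84, -293.71]), [np.float64(52.76532635486245), np.float64(52.81573250057954), np.float64(52.83981724929535)])
M [ 525.32 -351.36   37.  ]
s15 handle [524.06 -47.33  92.8 ] [522.24 -49.98 105.29]
s22 handle [524.6  -47.13  93.43] [521.9  -50.11 104.91]
```

```bash
python3 - <<'E'
from rig import readout,r
print(readout.sense()['clock'], r.sign_off())
E
```

```text
the job is handed in; nothing more can be done
45.7 None
```

The scan cycle is finished and handed in at 45.7 s; no verdict comes back. Only two cores were on the bench.

- **Scan:** I pulled the carriage out, laid the two cores in cradles 0 and 2, and pushed the carriage home until it hit its stop. I then pressed the scan button until it bottomed out. The fingertips went from about 43 to 37 mm, and the force rose to 42 N.
- **Storage:** I drew the carriage back out to its stop and laid the cores in the two outer grooves of the rack.

**Last checks:**
- **Cores:** their centres are within about 3 mm of the measured groove seats. Their tops, at about 53 mm, match a seated core (centre 40 mm), and their axes agree with the grooves to within 0.01 rad.
- **Carriage:** the handle is at the outer stop and did not move between the last two views.
- **Rack and bystanders:** the rack was not knocked, and the dish, jar and hand lens look unmoved.
- **Arm:** it was clear of everything at hand-in.

No check failed. The wrist-camera positions disagreed by 1 to 3 mm between views, which is inside the 13 mm tolerance.

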